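# Tighten the retaining screw of the tube warmer's block

### The job

The aluminium block of the tube warmer has just been changed and its retaining screw is still loose. Take the blue-handled hex key from the stand, feel for the screw's socket down the wide hole in the middle of the block without forcing it, and tighten the screw clockwise just until it stops, in quarter turns, each time letting go and taking a fresh hold with the key left in the socket. Then put the key back upright in its hole in the stand and leave everything else where it is.

Things in the scene. Friction and masses are not known exactly. Their poses are not given: they have to be found in the camera images.
- key_grip (a point): centre of the handle of the blue-handled hex key: a square bar 30 x 30 mm with flat sides (x and y axes square to them), 45 mm tall (22.5 mm above and below this point). z runs along the key, from tip up to handle. Mass about 110 g. It starts upright in one of the stand's two holes, the handle's foot resting on the stand's top
- key_tip (a point): end of the blue key's straight steel hexagonal shaft, 14 mm across flats, on the handle's axis: 68 mm below the handle's foot, 90.5 mm below its centre. Two of the shaft's flats face along the key's x. The last 1.2 mm are bevelled to 12.4 mm across
- block: the aluminium tube block, 116 mm (x) x 96 mm (y) x 55 mm tall, fixed in the black top (93 mm above the table, 27 mm below the block's top) of the warmer, whose case reaches 145 mm to -x and 105 mm to +x, +y and -y of it; origin at the middle of its underside, z up. Some capped tubes near its edges stand 6 mm above its top. The retaining screw counts as part of it
- bore (a point): middle of the mouth of the wide hole, 35 mm in diameter, in the block's top face (120 mm above the table); axes as the block's. At the bottom sits the screw's steel head: top face 22 mm below the mouth, 24 mm wide, with a wide flange 3 mm lower. Slack: the screw's centre may be up to 4 mm off the hole's middle in x and as much in y; this is not measured
- screw (a joint): turn of the retaining screw, rad, clockwise from above as it grows; starts 0 to 0.8, takes about 0.05 N m, stops dead (tight) at 3.7. Its hex socket is 14.8 mm across flats and 12 mm deep (floor 34 mm below the bore's mouth); two flats face along the block's x at 0; the key has 0.11 rad of play each way. The screw is sprung: it gives downward from about 3 N and is solid at about 8 N, 3 mm down
- hole_a (a point): middle of the mouth of one round hole of the grey key stand, 21 mm in diameter, straight through; the stand is a fixed block 56 mm (x) x 136 mm (y) x 75 mm tall, the mouth lies in its top face, 36 mm to +y of its middle; z up. The blue key starts in this hole or the other, a red-handled key in the remaining one
- hole_b (a point): middle of the mouth of the stand's other hole, alike, 36 mm to -y of the stand's middle
- key_small_grip (a point): centre of the handle of the red-handled key, which is not needed; same sizes as the blue one but for a thinner, 10 mm shaft
- tube_rack: green tube rack, 80 x 130 x 50 mm, tube caps to 60 mm; origin under its middle
- medium: amber bottle of 60 mm diameter, 130 mm tall; origin under its middle
- dishes: stack of three culture dishes with lids, 63 mm in diameter, 39 mm tall; origin under its middle
- spare_block: the spare aluminium block, 80 x 60 x 45 mm; origin under its middle
- timer: white bench timer, 65 x 75 x 16 mm; origin under its middle
- tip_box: clear and yellow box of pipette tips, 102 x 72 x 57 mm; origin under its middle

How it is judged (in metres and radians):
On the way, in this order (a step that is already met when the one before it is completed fails the run):
1. the blue key's tip is down in the socket of the screw, not yet tightened (z of key_grip in the frame of bore below 0.06 m and horizontal distance between key_grip and bore below 0.02 m and value of joint screw below 2.5 rad), for 0.1 s.
2. after some turning and before the stop, the hand lets go of the key, which stays in the socket (value of joint screw between 1.1 and 3.5 rad and z of key_grip in the frame of bore below 0.06 m and horizontal distance between key_grip and bore below 0.02 m and contact force between the fingers and key below 0.1 N), for 0.1 s.
3. the screw is turned up to its stop (value of joint screw above 3.6 rad), for 0.1 s.
At the end, for the whole second after the job is handed in: The screw stands at its stop (3.6 rad or more), and the blue key is back in a hole of the stand, upright (within 0.1 rad), its handle resting on the stand's top (within 4 mm) and centred on the hole within 8 mm, released and at rest (value of joint screw above 3.6 rad and (horizontal distance between key_grip and hole_a below 0.008 m or horizontal distance between key_grip and hole_b below 0.008 m) and height (world z) of key_grip between 0.09 and 0.1015 m and angle between key_grip's own z axis and vertical below 0.1 rad and contact force between the fingers and key below 0.1 N and linear speed of key below 0.02 m/s); the robot touches nothing.
It fails at once if the key is pressed on the block or on the screw's head with more than 20 N while it is not down in the socket (contact force between key and block above 20 N and z of key_grip in the frame of bore above 0.0645 m).
It fails at once if the key is forced in the socket: its contacts add up to more than 200 N (pressed hard or overtightened, about 0.5 N m) (contact force between key and block above 200 N).
It fails at once if the robot itself strikes the block with more than 10 N (contact force between any of the fingers, the arm and block above 10 N).
It fails at once if the blue key is dropped or laid on the table (height (world z) of key_grip below 0.08 m).
It fails at once if the red-handled key or another thing on the table is moved more than 30 mm (distance of any of tube_rack, medium, dishes, spare_block, timer, tip_box, key_small_grip from where it was at the start of the episode above 0.03 m).
It also fails if it takes over 67 s, if anything falls off the work surface, if the arm or the gripper's body presses on something with over 40 N, if the wrist force passes 120 N, or if a joint passes its speed limit or range.

### The arm

A 6-joint arm with a two-finger parallel gripper is mounted at the origin on the work surface. World frame = base frame: x ahead of the robot, y to its left, z up, the work surface at z = 0. Lengths are in mm, angles in rad, forces in N, time in s.
With the tool pointing down it reaches from about 350 to 775 mm from the base axis. Payload 7.3 kg.
Tool frame: the origin (TCP) lies at the very end of the fingers, on their centre line; the grasp point (between the pads) lies 19 mm behind it; z points along the fingers, y is the line along which they close (so a half turn about z gives the same grasp; the last joint's range is limited). The gripper opens to 92 mm and grips with 3 to 60 N. Pads are 19 mm wide; open, the fingers measure 130 mm over their backs; the gripper's body (75 mm by 190 mm) begins 47 mm behind the grasp point.
Start: joints at [-1.293, 0.342, 1.524, -0, 1.275, -0.146], TCP at [215.918, -478.565, 226.741] pointing down, gripper open.
Joint ranges: [-2.53, 2.53], [-0.77, 2.02], [0.04, 2.7], [-1, 4.14], [0.28, 2.66], [-3.11, 3.11]. Speed limits (rad/s): [2.57, 2.57, 3.14, 3.14, 3.14, 3.14].

### API

Orientations are given as [roll, pitch, yaw] about the fixed x, y, z axes, in that order (R = Rz(yaw) Ry(pitch) Rx(roll)).
In Python, from plant import bot gives the robot as it stands.
- The arm moves only by the tool send_rows, never from a script. Its argument "rows" is a list of rows, each an object of numbers: "x", "y", "z": the shift along the tool's x, y, z in units of 0.2 m (1.0 is 0.2 m); "ax", "ay", "az": the turn, a rotation vector about the tool's x, y, z in units of 60 degrees (1.0 is 60 degrees); "jaw": the opening, from -1 (shut) to 1 (fully open), so that 0 is half open. In form: [{"x": .., "y": .., "z": .., "ax": .., "ay": .., "az": .., "jaw": ..}, ...]. A call has exactly 10 rows; each row is the pose to reach, as a shift and turn from the pose commanded when the call began, along the tool's axes at that moment; what a row does not reach only later rows make up. A row lasts 1/8 s, in which the tool goes at most 62.5 mm and 10.7 degrees, less where a joint would pass 70% of its speed; a pose out of reach is approached as far as the arm can. A call with a number of a shift or a turn outside -1 to 1 is refused whole. A call with a gripper value outside its range is refused whole. The fingers move at their own pace and stop on an object; the grip force is fixed at half the most. Time passes only in rows, so rows that repeat a pose let the fingers close, or fill a call up. It gives the time, the measured TCP pose, the force, the opening and the grip force at its end, in the units of the state.
- bot.get_obs(): the state, without advancing time (a new reading comes with each control period).
- bot.capture(name): name is "scene" or "top" or "wrist"; returns (picture, depth): 480x640x3 uint8, red, green, blue; 480x640 float32, mm along the optical axis (not along the pixel's ray), 0 where there is no reading.
- bot.camera_model(name): a dict with "vertical_fov" (degrees; the focal length in pixels is half the picture's height over the tangent of half this angle, whatever the lens; pixels are square), "cx", "cy" (the principal point, pixels), "R" (3x3) and "t" (3): a world point X has camera coordinates R X + t; the wrist camera has in their place "T_tool_cam" (4x4, takes a point from camera to tool coordinates, whose origin is the TCP and whose axes are the flange's). Camera axes: x right, y down, z forward; pixel columns grow to the right and rows downward; lengths in mm; the calibration is good to about 2 mm. A picture is of the moment at which its call begins: read the wrist's pose just before it. camera_model takes no time and is no camera call.
- bot.close_job(): hands the job in; it is judged then, once.
The state is a dict: "time": time; "joint_positions": joint angles; "dq": joint speeds; "tau": joint torques, N m; "tool_pos": TCP position; "tcp_rot": TCP orientation; "contact_force": force on the tool from outside, world axes, zero at the start; "moment": the same for the moment, N m; "grip_width": finger opening in mm; "finger_force": force on a finger pad.
Only numpy, scipy, OpenCV 4.12 (cv2) and the standard library are available. Lean on these libraries where they do the work, as an engineer would, in place of code of your own. Each camera call takes 0.05 s, during which the arm holds its last target. There are 200 camera calls.

## Working session

There is one attempt and no reset: what is moved stays moved. The work goes in short steps, Python scripts to look and compute and a tool call to move; the robot and the scene stay as the last step left them, time stands still between calls to the robot, and variables do not carry over. Pictures are saved under pics/ and viewed, at most 10 in all, crops included, and the job is handed in when it is done.

Besides the shell and the picture viewer there is one more tool, called after "Emit:" as a command line: name --argument value ..., lists and objects as JSON in quotes. send_rows: Moves the arm, as the interface text tells. Its arguments: {"type":"object","properties":{"rows":{"type":"array","items":{"type":"object","properties":{"x":{"type":"number","minimum":-1,"maximum":1},"y":{"type":"number","minimum":-1,"maximum":1},"z":{"type":"number","minimum":-1,"maximum":1},"ax":{"type":"number","minimum":-1,"maximum":1},"ay":{"type":"number","minimum":-1,"maximum":1},"az":{"type":"number","minimum":-1,"maximum":1},"jaw":{"type":"number"}}}}},"required":["rows"]}

```bash
mkdir -p pics; ls; cat > h.py <<'E'
import numpy as np, cv2
from scipy.spatial.transform import Rotation as Ro
from plant import bot
def toolT(o):
    T=np.eye(4);T[:3,:3]=Ro.from_euler('xyz',o['tcp_rot']).as_matrix();T[:3,3]=o['tool_pos'];return T
def cap(n):
    o=bot.get_obs();p,d=bot.capture(n);m=bot.camera_model(n)
    f=240/np.tan(np.radians(m['vertical_fov'])/2)
    if n=='wrist': C=toolT(o)@np.array(m['T_tool_cam'])
    else:
        C=np.eye(4);R=np.array(m['R']);C[:3,:3]=R.T;C[:3,3]=-R.T@np.array(m['t'])
    return p,d,C,f,m['cx'],m['cy']
def cloud(d,C,f,cx,cy):
    v,u=np.mgrid[:480,:640]
    P=np.stack([(u-cx)/f*d,(v-cy)/f*d,d],-1)
    W=P@C[:3,:3].T+C[:3,3];W[d<=0]=np.nan;return W
def ray(u,v,z,C,f,cx,cy):
    r=C[:3,:3]@np.array([(u-cx)/f,(v-cy)/f,1]);return C[:3,3]+r*(z-C[2,3])/r[2]
def save(n,p): cv2.imwrite('pics/'+n+'.png',p[:,:,::-1])
E
python3 - <<'E'
from h import *
print(bot.get_obs())
a=[]
for n in('top','scene'):
    c=cap(n);save(n,c[0]);np.savez(n,p=c[0],d=c[1],C=c[2],k=c[3:]);print(n,c[2].round(2),c[3:])
    W=cloud(*c[1:])
    h=cv2.cvtColor(c[0],cv2.COLOR_RGB2HSV)
    for nm,lo,hi in(('blue',100,125),('red',0,8)):
        m=(h[...,0]>=lo)&(h[...,0]<=hi)&(h[...,1]>120)&(h[...,2]>60)
        k,l,s,q=cv2.connectedComponentsWithStats(m.astype(np.uint8))
        for i in range(1,k):
            if s[i,4]>60: print(nm,s[i],q[i].round(),np.nanmedian(W[l==i],0).round())
E
```

```text
pics
{'time': 0.0, 'joint_positions': array([-1.29301827e+00,  3.42729707e-01,  1.52498225e+00,  1.84856927e-06,
        1.27535775e+00, -1.45977664e-01]), 'dq': array([-0.00011406,  0.00070905,  0.00104346, -0.00041778, -0.00191558,
       -0.0001828 ]), 'tau': array([ 1.01483653e-03, -4.31233478e+01, -2.44216472e+01,  7.17783440e-02,
        5.60102658e-02, -1.20362083e-04]), 'tool_pos': array([ 215.79975603, -478.18239078,  226.05345057]), 'tcp_rot': array([-3.14013157e+00, -2.16600294e-04,  4.23755027e-01]), 'contact_force': array([ 0.20497128,  0.16980036, -0.62214546]), 'moment': array([0.00236046, 0.01696572, 0.02958582]), 'finger_force': 0.0, 'grip_width': 91.83924147697128}
top [[-2.00000e-02 -9.80000e-01  1.80000e-01  4.10830e+02]
 [-1.00000e+00  1.00000e-02 -2.00000e-02  3.80800e+01]
 [ 2.00000e-02 -1.80000e-01 -9.80000e-01  1.03482e+03]
 [ 0.00000e+00  0.00000e+00  0.00000e+00  1.00000e+00]] (np.float64(436.4414014980179), 322.0549987963611, 237.72614020685492)
blue [  22  104  123   65 5616] [ 84. 135.] [822. 556.  89.]
blue [145 204  13  12 117] [150. 210.] [640. 384. 1
[... 899 characters left out ...]
lue [ 594   53   44   47 1224] [615.  76.] [-1149.  -326.   -39.]
blue [287 110  45  37 766] [309. 127.] [ 255. -491.   76.]
blue [548 113  34  35 745] [565. 130.] [-1154.  -456.  -352.]
blue [226 127  52  39 895] [252. 145.] [ 455. -490.   76.]
blue [360 276  19  26 366] [369. 289.] [538. 192. 108.]
blue [385 379  17  19 252] [393. 388.] [644. 392. 129.]
blue [582 470  21  10 141] [592. 476.] [492. 638. 114.]
red [296 127  13   9  79] [302. 131.] [ 292. -488.   71.]
red [113 143  30  17 411] [127. 151.] [ 801. -548.  137.]
red [237 144  15  11  91] [244. 149.] [ 491. -489.   70.]
red [605 203  35  22 388] [626. 211.] [-794.   86. -340.]
red [376 302  20  27 423] [385. 315.] [552. 261. 110.]
```

View pics/top.png

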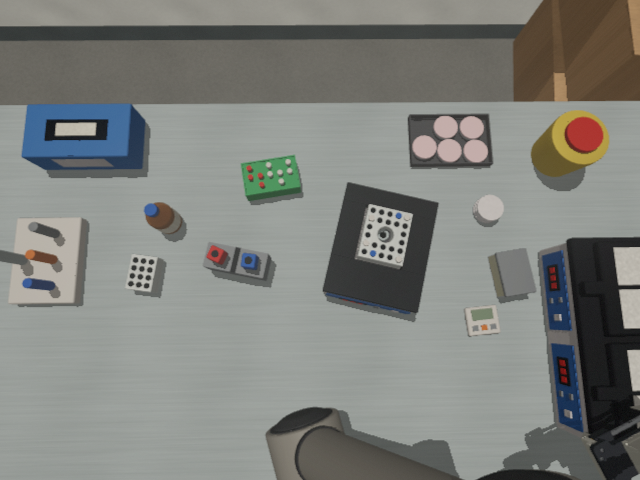

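View pics/scene.png

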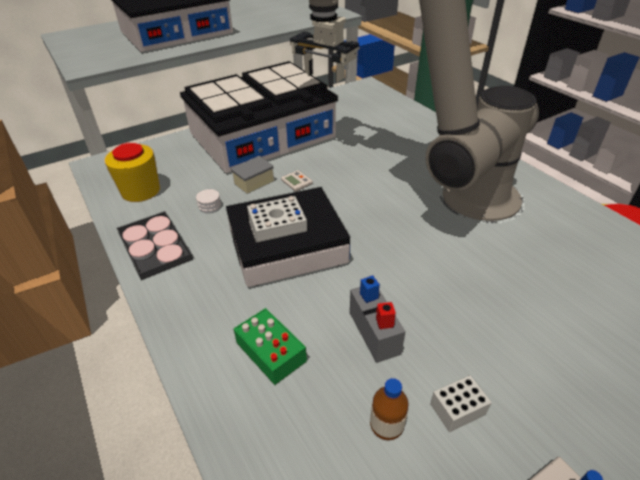

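Top view: blue handle at (249,261), red at (217,255), block's bore at about (386,234) in the black warmer. Now I'll measure these.

```bash
python3 - <<'E'
from h import *
z=np.load('top.npz');p,d,C,k=z['p'],z['d'],z['C'],z['k']
W=cloud(d,C,*k);h=cv2.cvtColor(p,cv2.COLOR_RGB2HSV)
def top(lo,hi,x0,x1):
    m=(h[...,0]>=lo)&(h[...,0]<=hi)&(h[...,1]>120)&(h[...,2]>60);m[:,:x0]=0;m[:,x1:]=0
    m&=(W[...,2]>112)&(W[...,1]<300)&(W[...,1]>100)
    P=W[m];r=cv2.minAreaRect(P[:,:2].astype(np.float32));print('handle',np.median(P,0).round(1),r);return np.array(r[0])
b=top(100,125,200,300);r=top(0,8,200,300)
print('stand dir',r-b,np.linalg.norm(r-b),'yaw',np.degrees(np.arctan2(*(-(r-b)[0],(r-b)[1]))))
# block top
m=(W[...,2]>108)&(W[...,2]<135)&(h[...,1]<60)&(h[...,2]>120);m[:,:330]=0;m[:,440:]=0
P=W[m];print('block',cv2.minAreaRect(P[:,:2].astype(np.float32)),np.median(P,0))
print('bore ray',ray(386,234,120,C,*k), 'bluetop',ray(249,260,120,C,*k))
m=(W[...,2]>83)&(W[...,2]<103);m[:,:320]=0;m[:,445:]=0;m[:170]=0;m[320:]=0
P=W[m];print('case',cv2.minAreaRect(P[:,:2].astype(np.float32)),np.median(P,0))
save('crop',cv2.resize(p[170:320,200:450],None,fx=3,fy=3))
print(np.array(bot.camera_model('wrist')['T_tool_cam']).round(3),bot.camera_model('wrist')['vertical_fov'])
E
```

```text
handle [528.1 176.1 119.8] ((530.0528564453125, 177.75411987304688), (28.880868911743164, 28.049131393432617), 84.43417358398438)
handle [543.6 245.5 119.8] ((544.8294677734375, 247.98902893066406), (29.27338981628418, 28.022043228149414), 65.50444793701172)
stand dir [14.77661133 70.23490906] 71.77249259064526 yaw -11.88109212726279
block ((582.3287963867188, -114.3527603149414), (96.12519073486328, 116.8236312866211), 75.9635009765625) [ 579.91263563 -113.60422461  120.58792466]
bore ray [ 582.33329206 -115.30847676  120.        ] bluetop [530.32743658 176.13163295 120.        ]
case ((563.6474609375, -110.11383056640625), (210.3307647705078, 251.78506469726562), 76.03937530517578) [ 537.14676815 -104.68337559   93.43783479]
[[-1.00000e-03 -9.63000e-01 -2.68000e-01  7.24090e+01]
 [ 1.00000e+00 -1.00000e-03 -1.00000e-03 -1.47300e+00]
 [ 0.00000e+00 -2.68000e-01  9.63000e-01 -1.58055e+02]
 [ 0.00000e+00  0.00000e+00  0.00000e+00  1.00000e+00]] 58.39133705072334
```

View pics/crop.png

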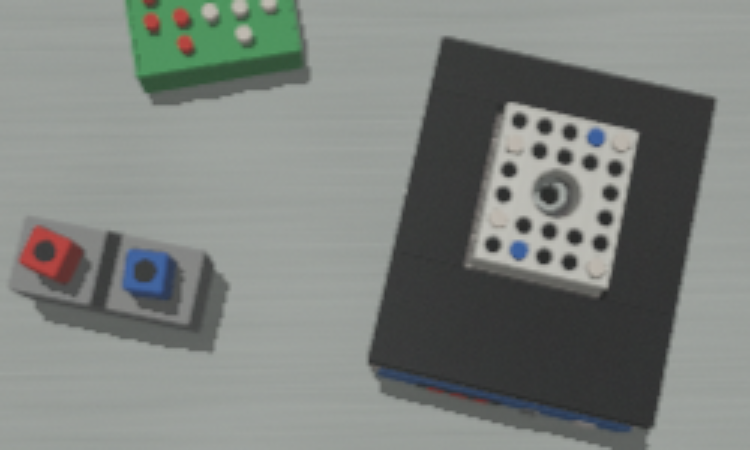

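Crop: blue handle square at (149,272) in the stand's right half, red at (50,253); bore with screw head at (556,193), block tilted about -14°. Heading first over the block for a wrist look.

Emit:
send_rows --rows '[{"x": 0.3,"y": -0.27,"az": -0.17,"jaw": 1},{"x": 0.6,"y": -0.54,"az": -0.34,"jaw": 1},{"x": 0.9,"y": -0.81,"az": -0.51,"jaw": 1},{"x": 1,"y": -0.9,"az": -0.68,"jaw": 1},{"x": 1,"y": -0.9,"az": -0.85,"jaw": 1},{"x": 1,"y": -0.9,"az": -1,"jaw": 1},{"x": 1,"y": -0.9,"az": -1,"jaw": 1},{"x": 1,"y": -0.9,"az": -1,"jaw": 1},{"x": 1,"y": -0.9,"az": -1,"jaw": 1},{"x": 1,"y": -0.9,"az": -1,"jaw": 1}]'

```text
schema error: expected keys x, y, z, ax, ay, az, jaw
```

Emit:
send_rows --rows '[{"x": 0.15,"y": 0.25,"jaw": 1},{"x": 0.3,"y": 0.5,"jaw": 1},{"x": 0.45,"y": 0.75,"jaw": 1},{"x": 0.6,"y": 1,"jaw": 1},{"x": 0.7,"y": 1,"jaw": 1},{"x": 0.7,"y": 1,"jaw": 1},{"x": 0.7,"y": 1,"jaw": 1},{"x": 0.7,"y": 1,"jaw": 1},{"x": 0.7,"y": 1,"jaw": 1},{"x": 0.7,"y": 1,"jaw": 1}]'

```text
schema error: expected keys x, y, z, ax, ay, az, jaw
```

All seven keys are required.

Emit:
send_rows --rows '[{"x": 0.3,"y": -0.27,"z": 0,"ax": 0,"ay": 0,"az": -0.17,"jaw": 1},{"x": 0.6,"y": -0.54,"z": 0,"ax": 0,"ay": 0,"az": -0.34,"jaw": 1},{"x": 0.9,"y": -0.81,"z": 0,"ax": 0,"ay": 0,"az": -0.51,"jaw": 1},{"x": 1,"y": -0.9,"z": 0,"ax": 0,"ay": 0,"az": -0.68,"jaw": 1},{"x": 1,"y": -0.9,"z": 0,"ax": 0,"ay": 0,"az": -0.85,"jaw": 1},{"x": 1,"y": -0.9,"z": 0,"ax": 0,"ay": 0,"az": -1,"jaw": 1},{"x": 1,"y": -0.9,"z": 0,"ax": 0,"ay": 0,"az": -1,"jaw": 1},{"x": 1,"y": -0.9,"z": 0,"ax": 0,"ay": 0,"az": -1,"jaw": 1},{"x": 1,"y": -0.9,"z": 0,"ax": 0,"ay": 0,"az": -1,"jaw": 1},{"x": 1,"y": -0.9,"z": 0,"ax": 0,"ay": 0,"az": -1,"jaw": 1}]'

```text
time: 1.35
tool_pos: [324.1, -232.4, 226.7]
tcp_rot: [-3.141, -0.0, 1.47]
contact_force: [-0.4, -0.3, -0.2]
grip_width: 91.8
finger_force: 0.0
```

Emit:
send_rows --rows '[{"x": 0.15,"y": 0.25,"z": 0,"ax": 0,"ay": 0,"az": 0,"jaw": 1},{"x": 0.3,"y": 0.5,"z": 0,"ax": 0,"ay": 0,"az": 0,"jaw": 1},{"x": 0.45,"y": 0.75,"z": 0,"ax": 0,"ay": 0,"az": 0,"jaw": 1},{"x": 0.6,"y": 1,"z": 0,"ax": 0,"ay": 0,"az": 0,"jaw": 1},{"x": 0.7,"y": 1,"z": 0,"ax": 0,"ay": 0,"az": 0,"jaw": 1},{"x": 0.7,"y": 1,"z": 0,"ax": 0,"ay": 0,"az": 0,"jaw": 1},{"x": 0.7,"y": 1,"z": 0,"ax": 0,"ay": 0,"az": 0,"jaw": 1},{"x": 0.7,"y": 1,"z": 0,"ax": 0,"ay": 0,"az": 0,"jaw": 1},{"x": 0.7,"y": 1,"z": 0,"ax": 0,"ay": 0,"az": 0,"jaw": 1},{"x": 0.7,"y": 1,"z": 0,"ax": 0,"ay": 0,"az": 0,"jaw": 1}]'

```text
time: 2.6
tool_pos: [537.0, -113.3, 226.9]
tcp_rot: [3.141, 0.0, 1.47]
contact_force: [0.0, -0.7, 0.4]
grip_width: 91.7
finger_force: 0.0
```

```bash
python3 - <<'E'
from h import *
c=cap('wrist');np.savez('w1',p=c[0],d=c[1],C=c[2],k=c[3:]);p,d,C,k=c[0],c[1],c[2],c[3:]
X=np.array([582.3,-115,120,1]);q=np.linalg.inv(C)@X;u,v=k[0]*q[0]/q[2]+k[1],k[0]*q[1]/q[2]+k[2];print(u,v,q)
u,v=int(u),int(v);cr=p[max(0,v-75):v+75,max(0,u-100):u+100];print(max(0,u-100),max(0,v-75))
save('w1',np.vstack([cv2.resize(cr,None,fx=4,fy=4,interpolation=cv2.INTER_CUBIC)]))
E
```

```text
398.763224914221 236.19621551216633 [ 45.83356538  -2.91984162 274.14874611   1.        ]
298 161
```

View pics/w1.png

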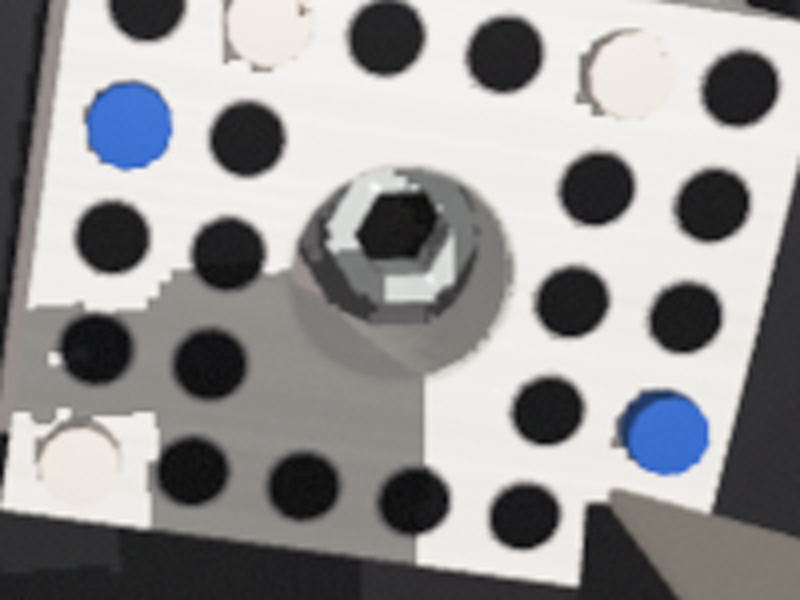

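Bore mouth shows at crop (405,268), screw head with dark hex socket at about (397,227). Zooming there.

```bash
python3 - <<'E'
from h import *
z=np.load('w1.npz');p=z['p'];cr=p[194:260,364:434]
save('w1z',cv2.resize(cr,None,fx=8,fy=8,interpolation=cv2.INTER_NEAREST))
W=cloud(z['d'],z['C'],*z['k'])
print(W[200:258:4,370:428:4,2].round().astype(int))
E
```

```text
[[                 119                  120                  119
                   119                  119                  119
                   120                  120                  121
                   121                  119                  122
                   120                  121                  119]
 [                 119                  120                  121
                   120                  120                   97
                    98                   98                   98
                    98                  121                  120
                   121                  120                  120]
 [                 119                  119                  120
                    94                   98                   98
                    99                   98                   85
                    97                   98                   96
                   120                  119                  120]
 [                 119                  120                   96
                    98                   98              
[... 3150 characters left out ...]
       121                  120                  120
                   117                  116                  113
                   111                  113                  114
                   116                  119                  121
                   121                  120                  120]
 [                 120                  120                  120
                   119                  120                  120
                   119                  119                  119
                   120                  120                  120
                   119                  121                  120]]<stdin>:5: RuntimeWarning: invalid value encountered in cast
```

View pics/w1z.png

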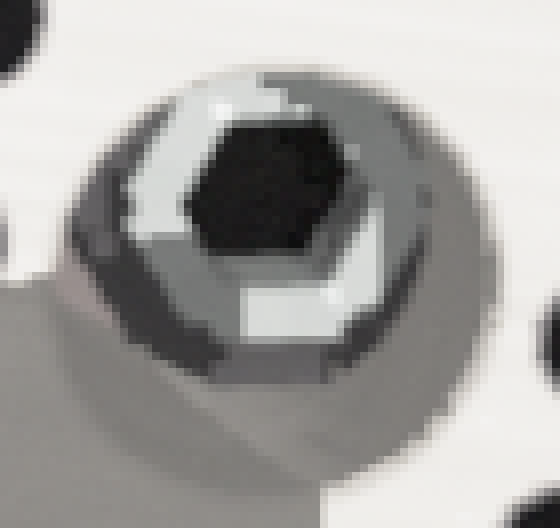

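Zoom: socket rim hexagon clearly seen, opening from about x 185–385, y 120–280 in the zoom, walls showing at lower right. Measure the opening by depth, projected to the head's top plane (z=98).

```bash
cat > sock.py <<'E'
from h import *
def sock(f,u0,v0,zt=98,dz=1.7,R=30):
    z=np.load(f);C,k=z['C'],z['k'];W=cloud(z['d'],C,*k)
    m=~(W[...,2]>zt-dz)
    n=np.zeros_like(m);n[v0-R:v0+R,u0-R:u0+R]=m[v0-R:v0+R,u0-R:u0+R]
    n=cv2.morphologyEx(n.astype(np.uint8),cv2.MORPH_OPEN,np.ones((3,3),np.uint8))
    K,l,s,q=cv2.connectedComponentsWithStats(n,connectivity=4);i=l[v0,u0];print('area px',s[i])
    v,u=np.nonzero(l==i);P=np.array([ray(a,b,zt,C,*k)[:2] for a,b in zip(u,v)])
    A=k[0]; c=P.mean(0);D=P-c
    # pixel area on the plane, boundary radius per direction
    t=np.radians(np.arange(0,360,3));sup=np.array([[np.quantile(D@[np.cos(a),np.sin(a)],.995)] for a in t])[:,0]
    ph=np.angle(np.sum(sup*np.exp(6j*t)))/6 # support max = corners
    w=[np.ptp(D@[np.cos(a),np.sin(a)]) for a in t[:60]]
    print('centre',c.round(2),'corner yaw deg mod60',np.degrees(ph),'flat yaw',np.degrees(ph)+30,'widths min/max',min(w),max(w))
    return c
E
python3 -c "
from sock import *
sock('w1.npz',397,218)
z=np.load('w1.npz');C,k=z['C'],z['k']
m=(cv2.cvtColor(z['p'],cv2.COLOR_RGB2GRAY)<60).astype(np.uint8);K,l,s,q=cv2.connectedComponentsWithStats(m,connectivity=4);i=l[217,397];print(s[i],ray(*q[i],86,C,*k),ray(*q[i],98,C,*k))
"
```

```text
area px [387 208  22  21 371]
centre [ 585.46 -108.56] corner yaw deg mod60 -2.5878015277046695 flat yaw 27.41219847229533 widths min/max 14.001717230302653 16.239816531349703
[387 209  20  17 253] [ 586.79577132 -110.58179091   86.        ] [ 585.07598999 -107.7558069    98.        ]
```

Socket: centre ≈(585.5,-108.6), flats at 27.4° mod 60 (screw ≈0.32 rad, plausible). Now over to the key.

Emit:
send_rows --rows '[{"x": 0.3,"y": -0.05,"z": 0,"ax": 0,"ay": 0,"az": 0,"jaw": 1},{"x": 0.6,"y": -0.1,"z": 0,"ax": 0,"ay": 0,"az": 0,"jaw": 1},{"x": 0.9,"y": -0.15,"z": 0,"ax": 0,"ay": 0,"az": 0,"jaw": 1},{"x": 1,"y": -0.18,"z": 0,"ax": 0,"ay": 0,"az": 0,"jaw": 1},{"x": 1,"y": -0.18,"z": 0,"ax": 0,"ay": 0,"az": 0,"jaw": 1},{"x": 1,"y": -0.18,"z": 0,"ax": 0,"ay": 0,"az": 0,"jaw": 1},{"x": 1,"y": -0.18,"z": 0,"ax": 0,"ay": 0,"az": 0,"jaw": 1},{"x": 1,"y": -0.18,"z": 0,"ax": 0,"ay": 0,"az": 0,"jaw": 1},{"x": 1,"y": -0.18,"z": 0,"ax": 0,"ay": 0,"az": 0,"jaw": 1},{"x": 1,"y": -0.18,"z": 0,"ax": 0,"ay": 0,"az": 0,"jaw": 1}]'

```text
time: 3.9
tool_pos: [521.3, 89.5, 226.7]
tcp_rot: [-3.142, 0.0, 1.471]
contact_force: [0.0, 0.7, 0.8]
grip_width: 91.8
finger_force: 0.0
```

Emit:
send_rows --rows '[{"x": 0.22,"y": 0,"z": 0,"ax": 0,"ay": 0,"az": 0,"jaw": 1},{"x": 0.44,"y": 0,"z": 0,"ax": 0,"ay": 0,"az": 0,"jaw": 1},{"x": 0.44,"y": 0,"z": 0,"ax": 0,"ay": 0,"az": 0,"jaw": 1},{"x": 0.44,"y": 0,"z": 0,"ax": 0,"ay": 0,"az": 0,"jaw": 1},{"x": 0.44,"y": 0,"z": 0,"ax": 0,"ay": 0,"az": 0,"jaw": 1},{"x": 0.44,"y": 0,"z": 0,"ax": 0,"ay": 0,"az": 0,"jaw": 1},{"x": 0.44,"y": 0,"z": 0,"ax": 0,"ay": 0,"az": 0,"jaw": 1},{"x": 0.44,"y": 0,"z": 0,"ax": 0,"ay": 0,"az": 0,"jaw": 1},{"x": 0.44,"y": 0,"z": 0,"ax": 0,"ay": 0,"az": 0,"jaw": 1},{"x": 0.44,"y": 0,"z": 0,"ax": 0,"ay": 0,"az": 0,"jaw": 1}]'

```text
time: 5.15
tool_pos: [530.0, 177.3, 226.7]
tcp_rot: [3.142, 0.0, 1.471]
contact_force: [-0.2, 0.2, -0.2]
grip_width: 91.7
finger_force: 0.0
```

```bash
python3 - <<'E'
from h import *
c=cap('wrist');np.savez('w2',p=c[0],d=c[1],C=c[2],k=c[3:]);p,d,C,k=c[0],c[1],c[2],c[3:];W=cloud(d,C,*k)
print(bot.get_obs()['tool_pos'],bot.get_obs()['tcp_rot'])
h=cv2.cvtColor(p,cv2.COLOR_RGB2HSV)
for nm,lo,hi in(('blue',100,125),('red',0,8)):
    m=(h[...,0]>=lo)&(h[...,0]<=hi)&(h[...,1]>100)&(h[...,2]>50)&(W[...,2]>116)&(W[...,2]<124)
    P=W[m];print(nm,np.median(P,0).round(1),cv2.minAreaRect(P[:,:2].astype(np.float32)),len(P))
m=(W[...,2]>71)&(W[...,2]<79)&(h[...,1]<60);P=W[m];print('stand',cv2.minAreaRect(P[:,:2].astype(np.float32)))
save('w2',p)
E
```

```text
[530.01632836 177.33135741 226.69414481] [3.14154505e+00 6.58473554e-05 1.47110207e+00]
blue [530.3 184.3 119.8] ((530.3828125, 181.66297912597656), (30.25455665588379, 29.51078987121582), 82.80615234375) 1616
red [545.  252.3 119.8] ((545.1624145507812, 251.7689208984375), (29.80048370361328, 29.635034561157227), 65.68009185791016) 1958
stand ((522.7283325195312, 150.82911682128906), (271.316162109375, 56.446929931640625), 77.61280822753906)
```

View pics/w2.png

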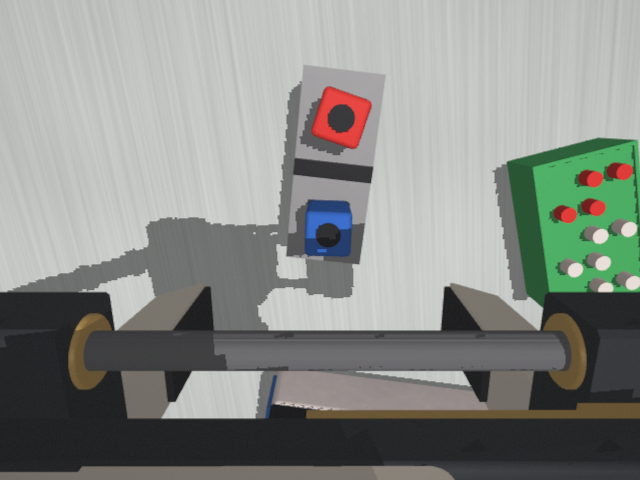

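Wrist view: blue handle at (328,228), clear of both fingers (left x≈210, right x≈450); red at (342,118). Wrist says (530.4,181.7), top (530.1,177.7); go for y≈179.5, descend and grip.

Emit:
send_rows --rows '[{"x": 0.01,"y": 0,"z": 0.2,"ax": 0,"ay": 0,"az": 0.02,"jaw": 1},{"x": 0.01,"y": 0,"z": 0.4,"ax": 0,"ay": 0,"az": 0.02,"jaw": 1},{"x": 0.01,"y": 0,"z": 0.6,"ax": 0,"ay": 0,"az": 0.02,"jaw": 0.4},{"x": 0.01,"y": 0,"z": 0.7,"ax": 0,"ay": 0,"az": 0.02,"jaw": 0},{"x": 0.01,"y": 0,"z": 0.72,"ax": 0,"ay": 0,"az": 0.02,"jaw": -0.1},{"x": 0.01,"y": 0,"z": 0.72,"ax": 0,"ay": 0,"az": 0.02,"jaw": -1},{"x": 0.01,"y": 0,"z": 0.72,"ax": 0,"ay": 0,"az": 0.02,"jaw": -1},{"x": 0.01,"y": 0,"z": 0.72,"ax": 0,"ay": 0,"az": 0.02,"jaw": -1},{"x": 0.01,"y": 0,"z": 0.72,"ax": 0,"ay": 0,"az": 0.02,"jaw": -1},{"x": 0.01,"y": 0,"z": 0.72,"ax": 0,"ay": 0,"az": 0.02,"jaw": -1}]'

```text
time: 6.45
tool_pos: [530.6, 179.4, 83.3]
tcp_rot: [3.14, -0.0, 1.45]
contact_force: [-0.8, 0.2, 5.1]
grip_width: 29.6
finger_force: 29.9
```

Emit:
send_rows --rows '[{"x": 0,"y": 0,"z": -0.2,"ax": 0,"ay": 0,"az": 0,"jaw": -1},{"x": 0,"y": 0,"z": -0.4,"ax": 0,"ay": 0,"az": 0,"jaw": -1},{"x": 0,"y": 0,"z": -0.6,"ax": 0,"ay": 0,"az": 0,"jaw": -1},{"x": -0.15,"y": 0.05,"z": -0.72,"ax": 0,"ay": 0,"az": 0,"jaw": -1},{"x": -0.35,"y": 0.12,"z": -0.72,"ax": 0,"ay": 0,"az": 0,"jaw": -1},{"x": -0.55,"y": 0.2,"z": -0.72,"ax": 0,"ay": 0,"az": 0,"jaw": -1},{"x": -0.75,"y": 0.25,"z": -0.72,"ax": 0,"ay": 0,"az": 0,"jaw": -1},{"x": -0.9,"y": 0.3,"z": -0.72,"ax": 0,"ay": 0,"az": 0,"jaw": -1},{"x": -1,"y": 0.3,"z": -0.72,"ax": 0,"ay": 0,"az": 0,"jaw": -1},{"x": -1,"y": 0.3,"z": -0.72,"ax": 0,"ay": 0,"az": 0,"jaw": -1}]'

```text
time: 7.7
tool_pos: [565.2, -27.3, 226.4]
tcp_rot: [-3.141, -0.0, 1.448]
contact_force: [0.7, -0.2, -1.3]
grip_width: 29.8
finger_force: 29.9
```

Emit:
send_rows --rows '[{"x": -0.15,"y": 0.07,"z": 0,"ax": 0,"ay": 0,"az": 0,"jaw": -1},{"x": -0.3,"y": 0.14,"z": 0,"ax": 0,"ay": 0,"az": 0,"jaw": -1},{"x": -0.4,"y": 0.145,"z": 0,"ax": 0,"ay": 0,"az": 0,"jaw": -1},{"x": -0.405,"y": 0.145,"z": 0,"ax": 0,"ay": 0,"az": 0,"jaw": -1},{"x": -0.405,"y": 0.145,"z": 0,"ax": 0,"ay": 0,"az": 0,"jaw": -1},{"x": -0.405,"y": 0.145,"z": 0.04,"ax": 0,"ay": 0,"az": 0,"jaw": -1},{"x": -0.405,"y": 0.145,"z": 0.04,"ax": 0,"ay": 0,"az": 0,"jaw": -1},{"x": -0.405,"y": 0.145,"z": 0.04,"ax": 0,"ay": 0,"az": 0,"jaw": -1},{"x": -0.405,"y": 0.145,"z": 0.04,"ax": 0,"ay": 0,"az": 0,"jaw": -1},{"x": -0.405,"y": 0.145,"z": 0.04,"ax": 0,"ay": 0,"az": 0,"jaw": -1}]'

```text
time: 8.95
tool_pos: [584.8, -110.4, 218.8]
tcp_rot: [3.141, 0.0, 1.45]
contact_force: [0.0, 0.5, -1.3]
grip_width: 29.9
finger_force: 29.9
```

```bash
python3 - <<'E'
from h import *
c=cap('wrist');np.savez('w3',p=c[0],d=c[1],C=c[2],k=c[3:]);p,d,C,k=c[0],c[1],c[2],c[3:]
o=bot.get_obs();print(o['tool_pos'],o['tcp_rot'],o['contact_force'])
T=toolT(o);tip=T@np.array([0,0,76.3,1]);q=np.linalg.inv(C)@tip;u,v=k[0]*q[0]/q[2]+k[1],k[0]*q[1]/q[2]+k[2];print(u,v,q)
u,v=int(u),int(v);print(u-60,v-45)
save('w3',cv2.resize(p[v-45:v+45,u-60:u+60],None,fx=6,fy=6,interpolation=cv2.INTER_CUBIC))
E
```

```text
[ 584.79104408 -110.42993776  218.83191413] [3.14134455e+00 1.09118485e-04 1.45006647e+00] [-0.66309936 -0.3007075  -1.60055364]
327.98360712489176 254.98959936523173 [  0.5871194    8.12634056 245.46969221   1.        ]
267 209
```

View pics/w3.png

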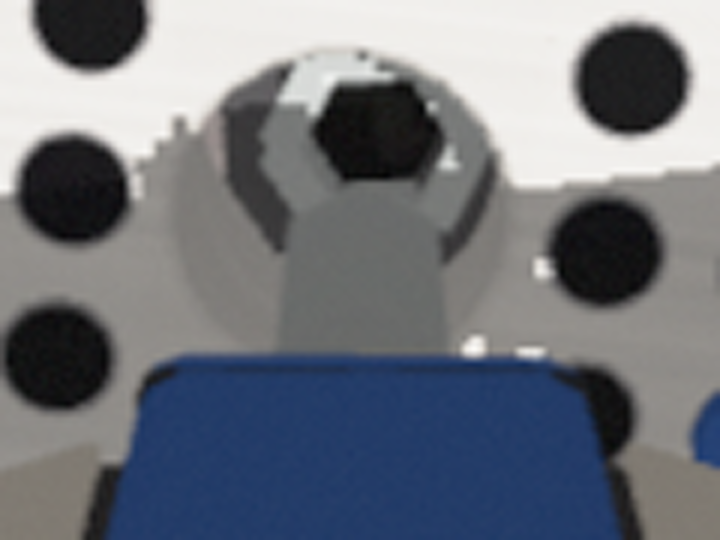

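Crop: the key's tip ends at an arc top (367,183), shaft between x≈287–447; socket opening centre near (378,130), handle blue below. Now compare tip and socket in this same camera.

```bash
cat > shaft.py <<'E'
from h import *
def shaft(f,T,zt):
    z=np.load(f);C,k=z['C'],z['k'];W=cloud(z['d'],C,*k)
    H=np.c_[W.reshape(-1,3),np.ones(480*640)]@np.linalg.inv(T).T
    H=H.reshape(480,640,4)[...,:3]
    m=(abs(H[...,0]-4)<10)&(abs(H[...,1])<12)&(H[...,2]>30)&(H[...,2]<75)&(W[...,2]>zt+1)
    P=H[m];print('n',len(P),'z range',P[:,2].min(),P[:,2].max(),'y range',np.quantile(P[:,1],[.005,.995]))
    for a in np.arange(-8,8,1):
        s=P[abs(P[:,1]-a-.5)<.5]
        if len(s)>5: print(a+.5,np.median(s[:,0]).round(2),len(s))
    return P
E
python3 -c "
from shaft import *
o=bot.get_obs();T=toolT(o);P=shaft('w3.npz',T,142.5)
s=(np.linalg.inv(T)@np.array([585.46,-108.56,98,1]));print('socket in tool',s)
from sock import *
sock('w3.npz',330,231)
"
```

```text
n 657 z range 30.03342898118362 74.92425302136147 y range [-7.71160732  6.10577587]
-7.5 6.38 32
-6.5 6.92 44
-5.5 7.56 44
-4.5 8.06 47
-3.5 8.57 52
-2.5 9.16 52
-1.5 9.8 55
-0.5 9.88 51
0.5 9.35 43
1.5 8.88 47
2.5 8.2 50
3.5 7.68 48
4.5 7.08 44
5.5 6.45 40
6.5 6.13 8
socket in tool [  1.95007836   0.40889888 120.83180723   1.        ]
area px [317 222  24  20 356]
centre [ 585.79 -107.87] corner yaw deg mod60 -7.480369417657629 flat yaw 22.519630582342373 widths min/max 13.088108964043846 15.65532229088808
```

Key's corner faces tool +x; it must turn 25.7° clockwise and shift ~1.2 mm in tool y. Turn and go down into the bore to just above the screw head, then look again.

Emit:
send_rows --rows '[{"x": 0,"y": 0.006,"z": 0.03,"ax": 0,"ay": 0,"az": 0.15,"jaw": -1},{"x": 0,"y": 0.006,"z": 0.06,"ax": 0,"ay": 0,"az": 0.3,"jaw": -1},{"x": 0,"y": 0.006,"z": 0.09,"ax": 0,"ay": 0,"az": 0.428,"jaw": -1},{"x": 0,"y": 0.006,"z": 0.12,"ax": 0,"ay": 0,"az": 0.428,"jaw": -1},{"x": 0,"y": 0.006,"z": 0.15,"ax": 0,"ay": 0,"az": 0.428,"jaw": -1},{"x": 0,"y": 0.006,"z": 0.17,"ax": 0,"ay": 0,"az": 0.428,"jaw": -1},{"x": 0,"y": 0.006,"z": 0.185,"ax": 0,"ay": 0,"az": 0.428,"jaw": -1},{"x": 0,"y": 0.006,"z": 0.19,"ax": 0,"ay": 0,"az": 0.428,"jaw": -1},{"x": 0,"y": 0.006,"z": 0.19,"ax": 0,"ay": 0,"az": 0.428,"jaw": -1},{"x": 0,"y": 0.006,"z": 0.19,"ax": 0,"ay": 0,"az": 0.428,"jaw": -1}]'

```text
time: 10.25
tool_pos: [586.0, -110.6, 180.9]
tcp_rot: [3.141, -0.0, 1.002]
contact_force: [0.1, -0.0, -2.0]
grip_width: 29.7
finger_force: 29.9
```

```bash
python3 - <<'E'
from h import *
from shaft import shaft
c=cap('wrist');np.savez('w4',p=c[0],d=c[1],C=c[2],k=c[3:]);p,d,C,k=c[0],c[1],c[2],c[3:]
o=bot.get_obs();print(o['tool_pos'],o['tcp_rot'],o['contact_force'])
T=toolT(o);tip=T@np.array([2,-.8,76.3,1]);q=np.linalg.inv(C)@tip;u,v=k[0]*q[0]/q[2]+k[1],k[0]*q[1]/q[2]+k[2];print('tip px',u,v)
u,v=int(u),int(v);print(u-60,v-45)
shaft('w4.npz',T,104)
save('w4',cv2.resize(p[v-45:v+45,u-60:u+60],None,fx=6,fy=6,interpolation=cv2.INTER_CUBIC))
print('socket in tool',np.linalg.inv(T)@np.array([585.46,-108.56,98,1]))
E
```

```text
[ 586.03171525 -110.5713046   180.90425847] [ 3.14116254e+00 -4.51811126e-05  1.00193592e+00] [-0.06647755 -0.12520673 -0.48220526]
tip px 327.6945020236997 250.92878834759608
267 205
n 754 z range 30.063720793444958 74.97765051689696 y range [-8.97112718 11.58965126]
-7.5 6.29 43
-6.5 6.84 45
-5.5 7.45 48
-4.5 8.0 47
-3.5 8.57 52
-2.5 9.13 51
-1.5 9.6 52
-0.5 9.14 51
0.5 8.57 47
1.5 8.01 46
2.5 7.5 48
3.5 6.84 45
4.5 6.34 45
5.5 5.77 28
6.5 13.09 7
7.5 12.45 9
socket in tool [ 1.38284221 -1.60077123 82.90364018  1.        ]
```

View pics/w4.png

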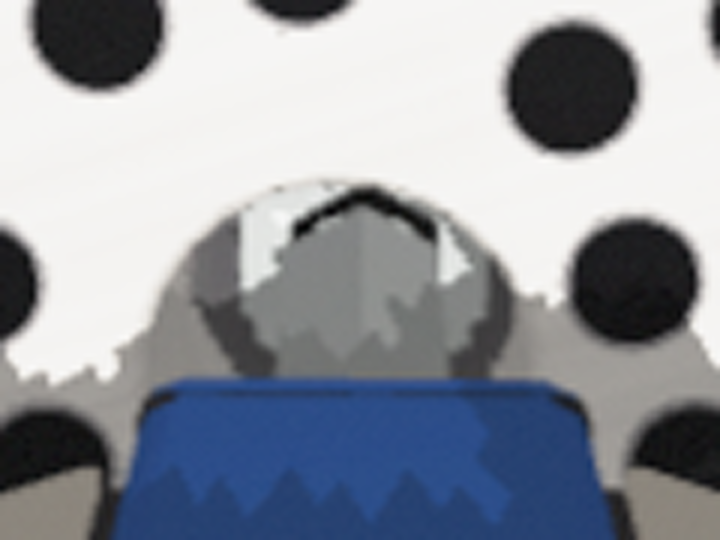

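Crop: socket's corner shows as a dark edge with apex (365,187) and side corners (292,230),(437,228), parallel to the key's corner at (362,205): yaw matches. Convert these to tool coordinates.

```bash
python3 - <<'E'
from h import *
z=np.load('w4.npz');C,k=z['C'],z['k'];T=toolT(bot.get_obs())
for a,b in((365,187),(292,229),(437,228)):
    r=ray(267+a/6-.5,205+b/6-.5,98,C,*k);print((np.linalg.inv(T)@np.r_[r,1]).round(2))
# key tip apex (edge of shaft end) at z of tip
for zz in(104,105): print(zz,(np.linalg.inv(T)@np.r_[ray(267+362/6-.5,205+203/6-.5,zz,C,*k),1]).round(2))
E
```

```text
[ 9.25 -1.   82.9   1.  ]
[ 5.04 -8.09 82.9   1.  ]
[ 5.12  5.99 82.91  1.  ]
104 [ 9.28 -1.28 76.9   1.  ]
105 [ 9.55 -1.28 75.9   1.  ]
```

Emit:
send_rows --rows '[{"x": -0.0035,"y": 0.0015,"z": 0,"ax": 0,"ay": 0,"az": 0,"jaw": -1},{"x": -0.0035,"y": 0.0015,"z": 0.01,"ax": 0,"ay": 0,"az": 0,"jaw": -1},{"x": -0.0035,"y": 0.0015,"z": 0.02,"ax": 0,"ay": 0,"az": 0,"jaw": -1},{"x": -0.0035,"y": 0.0015,"z": 0.025,"ax": 0,"ay": 0,"az": 0,"jaw": -1},{"x": -0.0035,"y": 0.0015,"z": 0.03,"ax": 0,"ay": 0,"az": 0,"jaw": -1},{"x": -0.0035,"y": 0.0015,"z": 0.035,"ax": 0,"ay": 0,"az": 0,"jaw": -1},{"x": -0.0035,"y": 0.0015,"z": 0.039,"ax": 0,"ay": 0,"az": 0,"jaw": -1},{"x": -0.0035,"y": 0.0015,"z": 0.043,"ax": 0,"ay": 0,"az": 0,"jaw": -1},{"x": -0.0035,"y": 0.0015,"z": 0.043,"ax": 0,"ay": 0,"az": 0,"jaw": -1},{"x": -0.0035,"y": 0.0015,"z": 0.043,"ax": 0,"ay": 0,"az": 0,"jaw": -1}]'

```text
time: 11.55
tool_pos: [585.8, -111.3, 172.1]
tcp_rot: [3.141, -0.0, 1.002]
contact_force: [0.7, 0.4, -1.2]
grip_width: 29.6
finger_force: 29.9
```

Emit:
send_rows --rows '[{"x": 0,"y": 0,"z": 0.004,"ax": 0,"ay": 0,"az": 0,"jaw": -1},{"x": 0,"y": 0,"z": 0.008,"ax": 0,"ay": 0,"az": 0,"jaw": -1},{"x": 0,"y": 0,"z": 0.012,"ax": 0,"ay": 0,"az": 0,"jaw": -1},{"x": 0,"y": 0,"z": 0.015,"ax": 0,"ay": 0,"az": 0,"jaw": -1},{"x": 0,"y": 0,"z": 0.015,"ax": 0,"ay": 0,"az": 0,"jaw": -1},{"x": 0,"y": 0,"z": 0.015,"ax": 0,"ay": 0,"az": 0,"jaw": -1},{"x": 0,"y": 0,"z": 0.015,"ax": 0,"ay": 0,"az": 0,"jaw": -1},{"x": 0,"y": 0,"z": 0.015,"ax": 0,"ay": 0,"az": 0,"jaw": -1},{"x": 0,"y": 0,"z": 0.015,"ax": 0,"ay": 0,"az": 0,"jaw": -1},{"x": 0,"y": 0,"z": 0.015,"ax": 0,"ay": 0,"az": 0,"jaw": -1}]'

```text
time: 12.8
tool_pos: [585.8, -111.3, 169.1]
tcp_rot: [3.142, 0.0, 1.002]
contact_force: [0.3, 1.0, -1.8]
grip_width: 29.7
finger_force: 29.9
```

In the socket 5 mm deep with no force. Lower to near the floor and make the first part of the turn.

Emit:
send_rows --rows '[{"x": 0,"y": 0,"z": 0.008,"ax": 0,"ay": 0,"az": 0,"jaw": -1},{"x": 0,"y": 0,"z": 0.016,"ax": 0,"ay": 0,"az": 0,"jaw": -1},{"x": 0,"y": 0,"z": 0.024,"ax": 0,"ay": 0,"az": 0,"jaw": -1},{"x": 0,"y": 0,"z": 0.028,"ax": 0,"ay": 0,"az": 0,"jaw": -1},{"x": 0,"y": 0,"z": 0.028,"ax": 0,"ay": 0,"az": 0.05,"jaw": -1},{"x": 0,"y": 0,"z": 0.028,"ax": 0,"ay": 0,"az": 0.15,"jaw": -1},{"x": 0,"y": 0,"z": 0.028,"ax": 0,"ay": 0,"az": 0.25,"jaw": -1},{"x": 0,"y": 0,"z": 0.028,"ax": 0,"ay": 0,"az": 0.35,"jaw": -1},{"x": 0,"y": 0,"z": 0.028,"ax": 0,"ay": 0,"az": 0.45,"jaw": -1},{"x": 0,"y": 0,"z": 0.028,"ax": 0,"ay": 0,"az": 0.5,"jaw": -1}]'

```text
time: 14.05
tool_pos: [585.9, -110.9, 163.4]
tcp_rot: [-3.141, -0.0, 0.476]
contact_force: [-0.1, 1.6, -1.7]
grip_width: 29.8
finger_force: 29.9
```

```bash
python3 - <<'E'
from h import *
o=bot.get_obs();print(o['tool_pos'],o['tcp_rot'],o['contact_force'],o['moment'],o['joint_positions'])
E
```

```text
[ 585.85287177 -110.94696628  163.44258918] [-3.14115195e+00 -3.23704107e-04  4.76047873e-01] [-0.07428327  1.60278976 -1.67951516] [ 0.36010032 -0.14884093  0.03251623] [-3.15934882e-01  5.24817408e-01  1.41250337e+00  5.78359217e-04
  1.20435822e+00  7.78606255e-01]
```

Emit:
send_rows --rows '[{"x": 0,"y": 0,"z": 0,"ax": 0,"ay": 0,"az": 0.15,"jaw": -1},{"x": 0,"y": 0,"z": 0,"ax": 0,"ay": 0,"az": 0.3,"jaw": -1},{"x": 0,"y": 0,"z": 0,"ax": 0,"ay": 0,"az": 0.45,"jaw": -1},{"x": 0,"y": 0,"z": 0,"ax": 0,"ay": 0,"az": 0.6,"jaw": -1},{"x": 0,"y": 0,"z": 0,"ax": 0,"ay": 0,"az": 0.75,"jaw": -1},{"x": 0,"y": 0,"z": 0,"ax": 0,"ay": 0,"az": 0.9,"jaw": -1},{"x": 0,"y": 0,"z": 0,"ax": 0,"ay": 0,"az": 1,"jaw": -1},{"x": 0,"y": 0,"z": 0,"ax": 0,"ay": 0,"az": 1,"jaw": -1},{"x": 0,"y": 0,"z": 0,"ax": 0,"ay": 0,"az": 1,"jaw": 0.3},{"x": 0,"y": 0,"z": 0,"ax": 0,"ay": 0,"az": 1,"jaw": 0.3}]'

```text
time: 15.3
tool_pos: [585.8, -111.8, 163.7]
tcp_rot: [3.141, -0.001, -0.568]
contact_force: [0.5, -1.2, 0.2]
grip_width: 45.5
finger_force: 0.0
```

Emit:
send_rows --rows '[{"x": 0,"y": 0,"z": 0,"ax": 0,"ay": 0,"az": 0,"jaw": 0.3},{"x": 0,"y": 0,"z": 0,"ax": 0,"ay": 0,"az": 0,"jaw": 0.3},{"x": 0,"y": 0,"z": 0,"ax": 0,"ay": 0,"az": 0,"jaw": 0.3},{"x": 0,"y": 0,"z": 0,"ax": 0,"ay": 0,"az": -0.15,"jaw": 0.3},{"x": 0,"y": 0,"z": 0,"ax": 0,"ay": 0,"az": -0.3,"jaw": 0.3},{"x": 0,"y": 0,"z": 0,"ax": 0,"ay": 0,"az": -0.45,"jaw": 0.3},{"x": 0,"y": 0,"z": 0,"ax": 0,"ay": 0,"az": -0.6,"jaw": 0.3},{"x": 0,"y": 0,"z": 0,"ax": 0,"ay": 0,"az": -0.75,"jaw": 0.3},{"x": 0,"y": 0,"z": 0,"ax": 0,"ay": 0,"az": -0.75,"jaw": 0.3},{"x": 0,"y": 0,"z": 0,"ax": 0,"ay": 0,"az": -0.75,"jaw": 0.3}]'

```text
time: 16.55
tool_pos: [585.8, -111.3, 163.5]
tcp_rot: [3.141, 0.0, 0.213]
contact_force: [-0.4, 1.2, 1.1]
grip_width: 59.6
finger_force: 0.0
```

```bash
cat > hand.py <<'E'
from h import *
def look(n):
    c=cap('wrist');p,d,C,k=c[0],c[1],c[2],c[3:];W=cloud(d,C,*k);save(n,p)
    o=bot.get_obs();T=toolT(o);print(o['tool_pos'],o['tcp_rot'],o['contact_force'],o['moment'],o['grip_width'])
    h=cv2.cvtColor(p,cv2.COLOR_RGB2HSV)
    m=(h[...,0]>=100)&(h[...,0]<=125)&(h[...,1]>100)&(W[...,2]>165)&(W[...,2]<215)
    P=W[m];P=P[np.hypot(*(P[:,:2]-o['tool_pos'][:2]).T)<40]
    zt=np.quantile(P[:,2],.9);Q=P[P[:,2]>zt-3];r=cv2.minAreaRect(Q[:,:2].astype(np.float32))
    A=np.c_[Q[:,:2]-Q[:,:2].mean(0),np.ones(len(Q))];s=np.linalg.lstsq(A,Q[:,2],rcond=None)[0]
    t=np.linalg.inv(T)@np.r_[r[0],zt,1];print('handle top z',zt,'rect',r,'in tool',t.round(2),'slope',s.round(3),len(Q))
E
python3 -c "
from hand import *
look('w5')"
```

```text
[ 585.80875078 -111.30873697  163.50532297] [3.14149575e+00 1.50855316e-05 2.14007072e-01] [ 0.95956732 -0.14231185 -0.33601126] [0.04280336 0.01776602 0.01218579] 59.25422149117979
handle top z 200.3556298634549 rect ((586.4589233398438, -108.73181915283203), (29.88742446899414, 29.808481216430664), 57.98398208618164) in tool [  1.18  -2.38 -36.85   1.  ] slope [-1.80000e-02 -4.00000e-03  1.99704e+02] 2977
```

Key seated (handle top ≈199.5, yaw −32°), upright. Complete the return turn, regrip, and turn on.

Emit:
send_rows --rows '[{"x": 0,"y": 0,"z": 0,"ax": 0,"ay": 0,"az": -0.15,"jaw": 0.3},{"x": 0,"y": 0,"z": 0,"ax": 0,"ay": 0,"az": -0.3,"jaw": 0.3},{"x": 0,"y": 0,"z": 0,"ax": 0,"ay": 0,"az": -0.45,"jaw": 0.3},{"x": 0,"y": 0,"z": 0,"ax": 0,"ay": 0,"az": -0.6,"jaw": 0.3},{"x": 0,"y": 0,"z": 0,"ax": 0,"ay": 0,"az": -0.75,"jaw": 0.3},{"x": 0,"y": 0,"z": 0,"ax": 0,"ay": 0,"az": -0.75,"jaw": -1},{"x": 0,"y": 0,"z": 0,"ax": 0,"ay": 0,"az": -0.75,"jaw": -1},{"x": 0,"y": 0,"z": 0,"ax": 0,"ay": 0,"az": -0.75,"jaw": -1},{"x": 0,"y": 0,"z": 0,"ax": 0,"ay": 0,"az": -0.75,"jaw": -1},{"x": 0,"y": 0,"z": 0,"ax": 0,"ay": 0,"az": -0.75,"jaw": -1}]'

```text
time: 17.85
tool_pos: [585.8, -111.3, 163.5]
tcp_rot: [3.142, 0.0, 1.001]
contact_force: [0.7, -0.2, -0.8]
grip_width: 29.6
finger_force: 30.0
```

Emit:
send_rows --rows '[{"x": 0,"y": 0,"z": 0,"ax": 0,"ay": 0,"az": 0,"jaw": -1},{"x": 0,"y": 0,"z": 0,"ax": 0,"ay": 0,"az": 0.1,"jaw": -1},{"x": 0,"y": 0,"z": 0,"ax": 0,"ay": 0,"az": 0.2,"jaw": -1},{"x": 0,"y": 0,"z": 0,"ax": 0,"ay": 0,"az": 0.35,"jaw": -1},{"x": 0,"y": 0,"z": 0,"ax": 0,"ay": 0,"az": 0.5,"jaw": -1},{"x": 0,"y": 0,"z": 0,"ax": 0,"ay": 0,"az": 0.65,"jaw": -1},{"x": 0,"y": 0,"z": 0,"ax": 0,"ay": 0,"az": 0.75,"jaw": -1},{"x": 0,"y": 0,"z": 0,"ax": 0,"ay": 0,"az": 0.75,"jaw": -1},{"x": 0,"y": 0,"z": 0,"ax": 0,"ay": 0,"az": 0.75,"jaw": -1},{"x": 0,"y": 0,"z": 0,"ax": 0,"ay": 0,"az": 0.75,"jaw": -1}]'

```text
time: 19.1
tool_pos: [585.6, -110.9, 163.5]
tcp_rot: [-3.141, 0.0, 0.218]
contact_force: [-1.5, 3.0, 0.2]
grip_width: 29.9
finger_force: 30.0
```

```bash
python3 -c "
from hand import *
look('w6')"
```

```text
[ 585.56362587 -110.9384604   163.44986977] [-3.14092834e+00  4.78672201e-04  2.17363996e-01] [-2.13616218  2.81045642  1.18106759] [0.699108   0.44539856 0.01008905] 29.542311797214424
handle top z 200.3946880523998 rect ((586.6163940429688, -109.00651550292969), (30.381803512573242, 29.908775329589844), 11.744144439697266) in tool [  1.43  -1.68 -36.94   1.  ] slope [-1.80000e-02 -2.00000e-03  1.99693e+02] 3617
```

Emit:
send_rows --rows '[{"x": 0,"y": 0,"z": 0,"ax": 0,"ay": 0,"az": 0.15,"jaw": -1},{"x": 0,"y": 0,"z": 0,"ax": 0,"ay": 0,"az": 0.3,"jaw": -1},{"x": 0,"y": 0,"z": 0,"ax": 0,"ay": 0,"az": 0.45,"jaw": -1},{"x": 0,"y": 0,"z": 0,"ax": 0,"ay": 0,"az": 0.6,"jaw": -1},{"x": 0,"y": 0,"z": 0,"ax": 0,"ay": 0,"az": 0.7,"jaw": -1},{"x": 0,"y": 0,"z": 0,"ax": 0,"ay": 0,"az": 0.75,"jaw": -1},{"x": 0,"y": 0,"z": 0,"ax": 0,"ay": 0,"az": 0.75,"jaw": -1},{"x": 0,"y": 0,"z": 0,"ax": 0,"ay": 0,"az": 0.75,"jaw": -1},{"x": 0,"y": 0,"z": 0,"ax": 0,"ay": 0,"az": 0.75,"jaw": -1},{"x": 0,"y": 0,"z": 0,"ax": 0,"ay": 0,"az": 0.75,"jaw": -1}]'

```text
time: 20.4
tool_pos: [585.7, -110.6, 163.5]
tcp_rot: [-3.141, 0.001, -0.567]
contact_force: [-2.2, 5.4, 1.4]
grip_width: 29.8
finger_force: 30.0
```

```bash
python3 -c "
from hand import *
look('w7')"
```

```text
[ 585.70313286 -110.53031984  163.43392914] [-3.14072908e+00  9.39533908e-04 -5.67114859e-01] [-0.98209074  5.75753903  1.23855023] [1.35935766 0.30578997 0.00947503] 29.96359018586561
handle top z 200.38361578500528 rect ((586.6732177734375, -109.62525177001953), (29.853612899780273, 30.438522338867188), 56.95867156982422) in tool [  0.3   -1.32 -36.95   1.  ] slope [-1.70000e-02  1.40000e-02  1.99665e+02] 3622
```

Emit:
send_rows --rows '[{"x": 0,"y": 0,"z": 0,"ax": 0,"ay": 0,"az": 0,"jaw": 0.3},{"x": 0,"y": 0,"z": 0,"ax": 0,"ay": 0,"az": 0,"jaw": 0.3},{"x": 0,"y": 0,"z": 0,"ax": 0,"ay": 0,"az": 0,"jaw": 0.3},{"x": 0,"y": 0,"z": 0,"ax": 0,"ay": 0,"az": -0.15,"jaw": 0.3},{"x": 0,"y": 0,"z": 0,"ax": 0,"ay": 0,"az": -0.3,"jaw": 0.3},{"x": 0,"y": 0,"z": 0,"ax": 0,"ay": 0,"az": -0.45,"jaw": 0.3},{"x": 0,"y": 0,"z": 0,"ax": 0,"ay": 0,"az": -0.6,"jaw": 0.3},{"x": 0,"y": 0,"z": 0,"ax": 0,"ay": 0,"az": -0.75,"jaw": 0.3},{"x": 0,"y": 0,"z": 0,"ax": 0,"ay": 0,"az": -0.9,"jaw": 0.3},{"x": 0,"y": 0,"z": 0,"ax": 0,"ay": 0,"az": -1,"jaw": 0.3}]'

```text
time: 21.7
tool_pos: [585.9, -111.6, 163.5]
tcp_rot: [3.141, 0.0, 0.482]
contact_force: [-0.1, -0.4, 0.2]
grip_width: 59.8
finger_force: 0.0
```

Emit:
send_rows --rows '[{"x": 0,"y": 0,"z": 0,"ax": 0,"ay": 0,"az": -0.15,"jaw": 0.3},{"x": 0.003,"y": -0.003,"z": 0,"ax": 0,"ay": 0,"az": -0.3,"jaw": 0.3},{"x": 0.003,"y": -0.003,"z": 0,"ax": 0,"ay": 0,"az": -0.45,"jaw": 0.3},{"x": 0.003,"y": -0.003,"z": 0,"ax": 0,"ay": 0,"az": -0.5,"jaw": 0.3},{"x": 0.003,"y": -0.003,"z": 0,"ax": 0,"ay": 0,"az": -0.5,"jaw": -1},{"x": 0.003,"y": -0.003,"z": 0,"ax": 0,"ay": 0,"az": -0.5,"jaw": -1},{"x": 0.003,"y": -0.003,"z": 0,"ax": 0,"ay": 0,"az": -0.5,"jaw": -1},{"x": 0.003,"y": -0.003,"z": 0,"ax": 0,"ay": 0,"az": -0.5,"jaw": -1},{"x": 0.003,"y": -0.003,"z": 0,"ax": 0,"ay": 0,"az": -0.5,"jaw": -1},{"x": 0.003,"y": -0.003,"z": 0,"ax": 0,"ay": 0,"az": -0.5,"jaw": -1}]'

```text
time: 22.95
tool_pos: [586.1, -110.6, 163.5]
tcp_rot: [3.141, 0.0, 1.002]
contact_force: [0.5, -0.0, -0.3]
grip_width: 29.7
finger_force: 30.0
```

Emit:
send_rows --rows '[{"x": 0,"y": 0,"z": 0,"ax": 0,"ay": 0,"az": 0.03,"jaw": -1},{"x": 0,"y": 0,"z": 0,"ax": 0,"ay": 0,"az": 0.06,"jaw": -1},{"x": 0,"y": 0,"z": 0,"ax": 0,"ay": 0,"az": 0.09,"jaw": -1},{"x": 0,"y": 0,"z": 0,"ax": 0,"ay": 0,"az": 0.12,"jaw": -1},{"x": 0,"y": 0,"z": 0,"ax": 0,"ay": 0,"az": 0.14,"jaw": -1},{"x": 0,"y": 0,"z": 0,"ax": 0,"ay": 0,"az": 0.16,"jaw": -1},{"x": 0,"y": 0,"z": 0,"ax": 0,"ay": 0,"az": 0.18,"jaw": -1},{"x": 0,"y": 0,"z": 0,"ax": 0,"ay": 0,"az": 0.2,"jaw": -1},{"x": 0,"y": 0,"z": 0,"ax": 0,"ay": 0,"az": 0.2,"jaw": -1},{"x": 0,"y": 0,"z": 0,"ax": 0,"ay": 0,"az": 0.2,"jaw": -1}]'

```text
time: 24.2
tool_pos: [586.1, -110.5, 163.5]
tcp_rot: [3.141, 0.0, 0.793]
contact_force: [0.3, -1.2, -0.9]
grip_width: 29.7
finger_force: 30.0
```

```bash
python3 -c "
from hand import *
look('w8');print(np.mean([bot.get_obs()['moment'] for _ in range(3)],0))"
```

```text
[ 586.09979678 -110.50224739  163.53430453] [3.14138866e+00 1.52088644e-05 7.92545842e-01] [ 1.70718171 -1.58911336  0.05113482] [-0.33447237 -0.3234845   0.06342939] 29.62448652019568
handle top z 200.42589688313268 rect ((586.112548828125, -108.36669158935547), (30.755050659179688, 30.026336669921875), 45.335899353027344) in tool [  1.53  -1.48 -36.89   1.  ] slope [-1.50000e-02 -1.40000e-02  1.99686e+02] 3522
[-0.33447237 -0.3234845   0.06342939]
```

Emit:
send_rows --rows '[{"x": 0,"y": 0,"z": 0,"ax": 0,"ay": 0,"az": 0.02,"jaw": -1},{"x": 0,"y": 0,"z": 0,"ax": 0,"ay": 0,"az": 0.03,"jaw": -1},{"x": 0,"y": 0,"z": 0,"ax": 0,"ay": 0,"az": 0.04,"jaw": -1},{"x": 0,"y": 0,"z": 0,"ax": 0,"ay": 0,"az": 0.05,"jaw": -1},{"x": 0,"y": 0,"z": 0,"ax": 0,"ay": 0,"az": 0.06,"jaw": -1},{"x": 0,"y": 0,"z": 0,"ax": 0,"ay": 0,"az": 0.07,"jaw": -1},{"x": 0,"y": 0,"z": 0,"ax": 0,"ay": 0,"az": 0.08,"jaw": -1},{"x": 0,"y": 0,"z": 0,"ax": 0,"ay": 0,"az": 0.09,"jaw": -1},{"x": 0,"y": 0,"z": 0,"ax": 0,"ay": 0,"az": 0.09,"jaw": -1},{"x": 0,"y": 0,"z": 0,"ax": 0,"ay": 0,"az": 0.09,"jaw": -1}]'

```text
time: 25.5
tool_pos: [586.1, -110.5, 163.5]
tcp_rot: [3.141, 0.0, 0.698]
contact_force: [1.9, -1.7, 0.3]
grip_width: 29.6
finger_force: 30.0
```

```bash
python3 -c "
from hand import *
look('w9')"
```

```text
[ 586.09667318 -110.50311214  163.55836033] [3.14141052e+00 2.28402602e-06 6.98225546e-01] [ 0.83261874 -1.4406781  -0.0066935 ] [-0.39288278 -0.37507617  0.02715002] 29.67764735868195
handle top z 200.40887023046093 rect ((586.1130981445312, -108.39644622802734), (30.384016036987305, 30.047626495361328), 39.72896194458008) in tool [  1.37  -1.6  -36.85   1.  ] slope [-1.500e-02 -1.300e-02  1.997e+02] 3501
```

Emit:
send_rows --rows '[{"x": 0,"y": 0,"z": 0,"ax": 0,"ay": 0,"az": 0.01,"jaw": -1},{"x": 0,"y": 0,"z": 0,"ax": 0,"ay": 0,"az": 0.02,"jaw": -1},{"x": 0,"y": 0,"z": 0,"ax": 0,"ay": 0,"az": 0.03,"jaw": -1},{"x": 0,"y": 0,"z": 0,"ax": 0,"ay": 0,"az": 0.04,"jaw": -1},{"x": 0,"y": 0,"z": 0,"ax": 0,"ay": 0,"az": 0.05,"jaw": -1},{"x": 0,"y": 0,"z": 0,"ax": 0,"ay": 0,"az": 0.06,"jaw": -1},{"x": 0,"y": 0,"z": 0,"ax": 0,"ay": 0,"az": 0.07,"jaw": -1},{"x": 0,"y": 0,"z": 0,"ax": 0,"ay": 0,"az": 0.07,"jaw": -1},{"x": 0,"y": 0,"z": 0,"ax": 0,"ay": 0,"az": 0.07,"jaw": -1},{"x": 0,"y": 0,"z": 0,"ax": 0,"ay": 0,"az": 0.07,"jaw": -1}]'

```text
time: 26.8
tool_pos: [586.1, -110.5, 163.5]
tcp_rot: [3.141, -0.0, 0.625]
contact_force: [1.5, -1.7, 0.2]
grip_width: 29.9
finger_force: 30.0
```

```bash
python3 -c "
from hand import *
look('w10')"
```

```text
[ 586.07655502 -110.49882491  163.52110866] [ 3.14148290e+00 -1.55220770e-05  6.24898619e-01] [ 1.22324328 -2.62298465  0.78269494] [-0.32547348 -0.3834698   0.04292568] 29.820380976735873
handle top z 200.38286674731637 rect ((586.3426513671875, -108.43013000488281), (30.413835525512695, 30.081890106201172), 35.977210998535156) in tool [  1.43  -1.52 -36.86   1.  ] slope [-1.60000e-02 -1.20000e-02  1.99678e+02] 3534
```

Emit:
send_rows --rows '[{"x": 0,"y": 0,"z": 0,"ax": 0,"ay": 0,"az": 0.01,"jaw": -1},{"x": 0,"y": 0,"z": 0,"ax": 0,"ay": 0,"az": 0.02,"jaw": -1},{"x": 0,"y": 0,"z": 0,"ax": 0,"ay": 0,"az": 0.03,"jaw": -1},{"x": 0,"y": 0,"z": 0,"ax": 0,"ay": 0,"az": 0.04,"jaw": -1},{"x": 0,"y": 0,"z": 0,"ax": 0,"ay": 0,"az": 0.05,"jaw": -1},{"x": 0,"y": 0,"z": 0,"ax": 0,"ay": 0,"az": 0.06,"jaw": -1},{"x": 0,"y": 0,"z": 0,"ax": 0,"ay": 0,"az": 0.07,"jaw": -1},{"x": 0,"y": 0,"z": 0,"ax": 0,"ay": 0,"az": 0.07,"jaw": -1},{"x": 0,"y": 0,"z": 0,"ax": 0,"ay": 0,"az": 0.07,"jaw": -1},{"x": 0,"y": 0,"z": 0,"ax": 0,"ay": 0,"az": 0.07,"jaw": -1}]'

```text
time: 28.1
tool_pos: [586.0, -110.5, 163.5]
tcp_rot: [3.142, 0.0, 0.552]
contact_force: [1.4, -0.9, -0.1]
grip_width: 29.6
finger_force: 30.0
```

```bash
python3 -c "
from hand import *
look('w11')"
```

```text
[ 586.06846806 -110.5015553   163.53031295] [3.14146406e+00 4.17820021e-06 5.51581637e-01] [ 1.5294015  -0.95763187 -0.00482536] [-0.33722226 -0.35060621  0.15498244] 29.933925865116773
handle top z 200.3751213984116 rect ((586.336669921875, -108.36139678955078), (30.418725967407227, 29.989517211914062), 31.68839454650879) in tool [  1.35  -1.68 -36.85   1.  ] slope [-1.7000e-02 -9.0000e-03  1.9966e+02] 3514
```

Emit:
send_rows --rows '[{"x": 0,"y": 0,"z": 0,"ax": 0,"ay": 0,"az": 0.005,"jaw": -1},{"x": 0,"y": 0,"z": 0,"ax": 0,"ay": 0,"az": 0.01,"jaw": -1},{"x": 0,"y": 0,"z": 0,"ax": 0,"ay": 0,"az": 0.015,"jaw": -1},{"x": 0,"y": 0,"z": 0,"ax": 0,"ay": 0,"az": 0.02,"jaw": -1},{"x": 0,"y": 0,"z": 0,"ax": 0,"ay": 0,"az": 0.02,"jaw": -1},{"x": 0,"y": 0,"z": 0,"ax": 0,"ay": 0,"az": 0.02,"jaw": -1},{"x": 0,"y": 0,"z": 0,"ax": 0,"ay": 0,"az": 0.02,"jaw": -1},{"x": 0,"y": 0,"z": 0,"ax": 0,"ay": 0,"az": 0.02,"jaw": -1},{"x": 0,"y": 0,"z": 0,"ax": 0,"ay": 0,"az": 0.02,"jaw": -1},{"x": 0,"y": 0,"z": 0,"ax": 0,"ay": 0,"az": 0.02,"jaw": -1}]'

```text
time: 29.4
tool_pos: [586.1, -110.5, 163.5]
tcp_rot: [3.141, -0.0, 0.531]
contact_force: [1.2, -1.0, -0.3]
grip_width: 29.8
finger_force: 30.0
```

```bash
python3 -c "
from hand import *
look('w12')"
```

```text
[ 586.0486218  -110.48912082  163.48643288] [3.14158377e+00 4.13931362e-05 5.30602743e-01] [ 1.00498394 -1.44880363 -0.19537095] [-0.26915617 -0.36441182  0.16513378] 30.028202264094663
handle top z 200.398106303488 rect ((586.1821899414062, -108.46726989746094), (30.772850036621094, 29.948827743530273), 30.338565826416016) in tool [  1.14  -1.68 -36.91   1.  ] slope [-1.50000e-02 -1.40000e-02  1.99698e+02] 3494
```

Emit:
send_rows --rows '[{"x": 0,"y": 0,"z": 0,"ax": 0,"ay": 0,"az": 0.005,"jaw": -1},{"x": 0,"y": 0,"z": 0,"ax": 0,"ay": 0,"az": 0.01,"jaw": -1},{"x": 0,"y": 0,"z": 0,"ax": 0,"ay": 0,"az": 0.015,"jaw": -1},{"x": 0,"y": 0,"z": 0,"ax": 0,"ay": 0,"az": 0.02,"jaw": -1},{"x": 0,"y": 0,"z": 0,"ax": 0,"ay": 0,"az": 0.025,"jaw": -1},{"x": 0,"y": 0,"z": 0,"ax": 0,"ay": 0,"az": 0.03,"jaw": -1},{"x": 0,"y": 0,"z": 0,"ax": 0,"ay": 0,"az": 0.03,"jaw": -1},{"x": 0,"y": 0,"z": 0,"ax": 0,"ay": 0,"az": 0.03,"jaw": -1},{"x": 0,"y": 0,"z": 0,"ax": 0,"ay": 0,"az": 0.03,"jaw": -1},{"x": 0,"y": 0,"z": 0,"ax": 0,"ay": 0,"az": 0.03,"jaw": -1}]'

```text
time: 30.7
tool_pos: [586.0, -110.5, 163.5]
tcp_rot: [3.142, 0.0, 0.499]
contact_force: [0.7, -0.9, -0.5]
grip_width: 30.3
finger_force: 30.0
```

```bash
python3 -c "
from hand import *
look('w13')"
```

```text
[ 586.05104971 -110.49130772  163.49450613] [3.14153676e+00 4.20442386e-05 4.99183762e-01] [ 0.34027717 -1.08565432 -0.03225827] [-0.28025172 -0.36337157  0.14977819] 29.939602266705926
handle top z 200.34667441885375 rect ((586.1217651367188, -108.42999267578125), (30.4810791015625, 30.08466148376465), 28.31747055053711) in tool [  1.05  -1.77 -36.85   1.  ] slope [-2.00000e-02 -9.00000e-03  1.99635e+02] 3538
```

Moment rose from ~0.045 to ~0.155 N m and stays; one further small step to confirm it is the stop.

Emit:
send_rows --rows '[{"x": 0,"y": 0,"z": 0,"ax": 0,"ay": 0,"az": 0.01,"jaw": -1},{"x": 0,"y": 0,"z": 0,"ax": 0,"ay": 0,"az": 0.02,"jaw": -1},{"x": 0,"y": 0,"z": 0,"ax": 0,"ay": 0,"az": 0.03,"jaw": -1},{"x": 0,"y": 0,"z": 0,"ax": 0,"ay": 0,"az": 0.04,"jaw": -1},{"x": 0,"y": 0,"z": 0,"ax": 0,"ay": 0,"az": 0.05,"jaw": -1},{"x": 0,"y": 0,"z": 0,"ax": 0,"ay": 0,"az": 0.06,"jaw": -1},{"x": 0,"y": 0,"z": 0,"ax": 0,"ay": 0,"az": 0.06,"jaw": -1},{"x": 0,"y": 0,"z": 0,"ax": 0,"ay": 0,"az": 0.06,"jaw": -1},{"x": 0,"y": 0,"z": 0,"ax": 0,"ay": 0,"az": 0.06,"jaw": -1},{"x": 0,"y": 0,"z": 0,"ax": 0,"ay": 0,"az": 0.06,"jaw": -1}]'

```text
time: 32.0
tool_pos: [586.0, -110.5, 163.5]
tcp_rot: [3.142, 0.0, 0.436]
contact_force: [1.3, -1.6, -0.5]
grip_width: 30.1
finger_force: 30.0
```

```bash
python3 -c "
from hand import *
look('w14')"
```

```text
[ 586.04415464 -110.48844183  163.51469357] [3.14152253e+00 5.68686079e-05 4.36375718e-01] [ 1.38855345 -1.41968486 -0.12977579] [-0.2460511  -0.32652459  0.21077897] 30.00761981569124
handle top z 200.36793518631035 rect ((586.3505859375, -108.48751068115234), (30.343002319335938, 30.11994743347168), 25.39553451538086) in tool [  1.12  -1.68 -36.85   1.  ] slope [-1.80000e-02 -9.00000e-03  1.99646e+02] 3520
```

Emit:
send_rows --rows '[{"x": 0,"y": 0,"z": 0,"ax": 0,"ay": 0,"az": 0.01,"jaw": -1},{"x": 0,"y": 0,"z": 0,"ax": 0,"ay": 0,"az": 0.02,"jaw": -1},{"x": 0,"y": 0,"z": 0,"ax": 0,"ay": 0,"az": 0.03,"jaw": -1},{"x": 0,"y": 0,"z": 0,"ax": 0,"ay": 0,"az": 0.04,"jaw": -1},{"x": 0,"y": 0,"z": 0,"ax": 0,"ay": 0,"az": 0.05,"jaw": -1},{"x": 0,"y": 0,"z": 0,"ax": 0,"ay": 0,"az": 0.05,"jaw": -1},{"x": 0,"y": 0,"z": 0,"ax": 0,"ay": 0,"az": 0.05,"jaw": -1},{"x": 0,"y": 0,"z": 0,"ax": 0,"ay": 0,"az": 0.05,"jaw": -1},{"x": 0,"y": 0,"z": 0,"ax": 0,"ay": 0,"az": 0.05,"jaw": -1},{"x": 0,"y": 0,"z": 0,"ax": 0,"ay": 0,"az": 0.05,"jaw": -1}]'

```text
time: 33.3
tool_pos: [586.0, -110.5, 163.5]
tcp_rot: [3.142, 0.0, 0.384]
contact_force: [2.4, -0.8, -1.0]
grip_width: 29.9
finger_force: 30.0
```

```bash
python3 -c "
from hand import *
look('w15')"
```

```text
[ 586.04457619 -110.4625464   163.50908344] [3.14151567e+00 4.29426926e-05 3.84092166e-01] [ 1.51657433 -1.20133968 -0.48034562] [-0.23553472 -0.30823204  0.12803427] 29.59527233453958
handle top z 200.3591285863598 rect ((586.4552001953125, -108.50875091552734), (30.165998458862305, 29.893857955932617), 22.562490463256836) in tool [  1.11  -1.65 -36.85   1.  ] slope [-1.80000e-02 -6.00000e-03  1.99641e+02] 3513
```

Let go briefly: if the key springs back, it was on the stop.

Emit:
send_rows --rows '[{"x": 0,"y": 0,"z": 0,"ax": 0,"ay": 0,"az": 0,"jaw": 0.3},{"x": 0,"y": 0,"z": 0,"ax": 0,"ay": 0,"az": 0,"jaw": 0.3},{"x": 0,"y": 0,"z": 0,"ax": 0,"ay": 0,"az": 0,"jaw": 0.3},{"x": 0,"y": 0,"z": 0,"ax": 0,"ay": 0,"az": 0,"jaw": 0.3},{"x": 0,"y": 0,"z": 0,"ax": 0,"ay": 0,"az": 0,"jaw": 0.3},{"x": 0,"y": 0,"z": 0,"ax": 0,"ay": 0,"az": 0,"jaw": 0.3},{"x": 0,"y": 0,"z": 0,"ax": 0,"ay": 0,"az": 0,"jaw": 0.3},{"x": 0,"y": 0,"z": 0,"ax": 0,"ay": 0,"az": 0,"jaw": 0.3},{"x": 0,"y": 0,"z": 0,"ax": 0,"ay": 0,"az": 0,"jaw": 0.3},{"x": 0,"y": 0,"z": 0,"ax": 0,"ay": 0,"az": 0,"jaw": 0.3}]'

```text
time: 34.6
tool_pos: [586.1, -110.5, 163.5]
tcp_rot: [3.141, 0.0, 0.384]
contact_force: [-0.3, 0.0, 0.0]
grip_width: 59.9
finger_force: 0.0
```

```bash
python3 -c "
from hand import *
look('w16')"
```

```text
[ 586.07404886 -110.47066046  163.50244278] [ 3.14149734e+00 -1.10982892e-05  3.84003266e-01] [-0.18423363 -0.78969248 -0.28420917] [0.00338449 0.03417427 0.02005332] 60.011572658199626
handle top z 200.37173095571615 rect ((586.2570190429688, -108.37892150878906), (30.186508178710938, 29.58384895324707), 23.58289337158203) in tool [  0.95  -1.87 -36.87   1.  ] slope [-1.70000e-02 -8.00000e-03  1.99631e+02] 3506
```

Spring-back is only ~1°, so the reading isn't conclusive. Regrip, lift just clear of the head, and look at the socket's angle directly.

Emit:
send_rows --rows '[{"x": 0,"y": 0,"z": 0,"ax": 0,"ay": 0,"az": -0.03,"jaw": -1},{"x": 0,"y": 0,"z": 0,"ax": 0,"ay": 0,"az": -0.03,"jaw": -1},{"x": 0,"y": 0,"z": 0,"ax": 0,"ay": 0,"az": -0.03,"jaw": -1},{"x": 0,"y": 0,"z": 0,"ax": 0,"ay": 0,"az": -0.03,"jaw": -1},{"x": 0,"y": 0,"z": -0.03,"ax": 0,"ay": 0,"az": -0.06,"jaw": -1},{"x": 0,"y": 0,"z": -0.08,"ax": 0,"ay": 0,"az": -0.06,"jaw": -1},{"x": 0,"y": 0,"z": -0.14,"ax": 0,"ay": 0,"az": -0.06,"jaw": -1},{"x": 0,"y": 0,"z": -0.2,"ax": 0,"ay": 0,"az": -0.06,"jaw": -1},{"x": 0,"y": 0,"z": -0.25,"ax": 0,"ay": 0,"az": -0.06,"jaw": -1},{"x": 0,"y": 0,"z": -0.25,"ax": 0,"ay": 0,"az": -0.06,"jaw": -1}]'

```text
time: 35.9
tool_pos: [586.5, -110.6, 214.8]
tcp_rot: [3.14, -0.002, 0.447]
contact_force: [0.5, -0.0, -2.0]
grip_width: 30.0
finger_force: 30.0
```

```bash
python3 - <<'E'
from h import *
from shaft import shaft
c=cap('wrist');np.savez('w17',p=c[0],d=c[1],C=c[2],k=c[3:]);p,d,C,k=c[0],c[1],c[2],c[3:]
o=bot.get_obs();print(o['tool_pos'],o['tcp_rot'],o['contact_force'])
q=np.linalg.inv(C)@np.array([585.6,-109.3,98,1]);u,v=k[0]*q[0]/q[2]+k[1],k[0]*q[1]/q[2]+k[2]
u,v=int(u),int(v);print(u-60,v-45)
save('w17',cv2.resize(p[v-45:v+45,u-60:u+60],None,fx=6,fy=6,interpolation=cv2.INTER_CUBIC))
shaft('w17.npz',toolT(o),140)
E
```

```text
[ 586.12831191 -110.49447624  213.93997876] [ 3.14102368e+00 -5.04185831e-04  4.46826645e-01] [ 0.08853887 -0.0312159  -1.67235579]
266 190
n 631 z range 30.008064141445942 72.75596209141338 y range [-8.38306578  5.42533586]
-7.5 5.72 42
-6.5 6.42 42
-5.5 7.03 45
-4.5 7.47 44
-3.5 7.95 46
-2.5 8.6 48
-1.5 9.07 50
-0.5 8.75 49
0.5 8.04 49
1.5 7.48 46
2.5 6.91 47
3.5 6.4 43
4.5 5.8 42
5.5 5.28 20
```

View pics/w17.png

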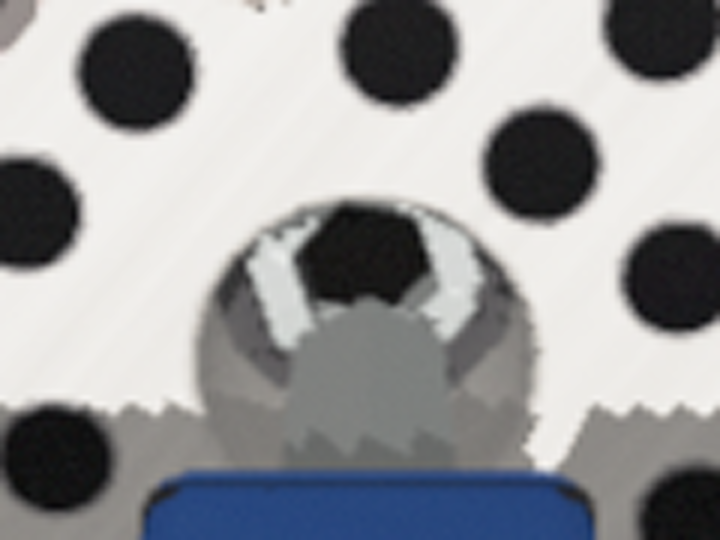

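Crop: socket is turned relative to the key; corners at about left (298,255), right (432,268), upper right (415,213), key tip arc at (370,300). By hand the socket corner angle is ≈44° mod 60, which is exactly what the stop (3.7 rad) predicts. I'll measure edges numerically.

```bash
python3 - <<'E'
from h import *
for f,(u0,v0,u1,v1) in (('w17.npz',(310,222,344,244)),('w1.npz',(382,204,416,236))):
    z=np.load(f);C,k=z['C'],z['k']
    g=cv2.resize(cv2.cvtColor(z['p'],cv2.COLOR_RGB2GRAY)[v0:v1,u0:u1],None,fx=8,fy=8,interpolation=cv2.INTER_CUBIC)
    m=(g<75).astype(np.uint8)
    cs=max(cv2.findContours(m,0,cv2.CHAIN_APPROX_NONE)[0],key=cv2.contourArea)
    a=cv2.approxPolyDP(cs,8,True)[:,0]
    for zz in(98,86):
        P=np.array([ray(u0+(x+.5)/8-.5,v0+(y+.5)/8-.5,zz,C,*k)[:2] for x,y in a])
        print(f,zz)
        for i in range(len(P)):
            e=P[(i+1)%len(P)]-P[i];print('  ',a[i],'len %.1f dir mod60 %.1f'%(np.hypot(*e),np.degrees(np.arctan2(e[1],e[0]))%60))
E
```

```text
w17.npz 98
   [96 22] len 6.9 dir mod60 46.6
   [44 85] len 5.0 dir mod60 41.5
   [ 61 141] len 10.0 dir mod60 53.0
   [181 146] len 4.8 dir mod60 43.8
   [220 104] len 5.8 dir mod60 43.2
   [199  39] len 4.3 dir mod60 34.9
   [150  21] len 4.4 dir mod60 56.6
w17.npz 86
   [96 22] len 7.2 dir mod60 46.6
   [44 85] len 5.2 dir mod60 41.5
   [ 61 141] len 10.4 dir mod60 53.0
   [181 146] len 5.0 dir mod60 43.8
   [220 104] len 6.1 dir mod60 43.2
   [199  39] len 4.5 dir mod60 34.9
   [150  21] len 4.6 dir mod60 56.6
w1.npz 98
   [183  45] len 8.4 dir mod60 58.3
   [84 52] len 7.1 dir mod60 56.1
   [ 42 124] len 4.4 dir mod60 48.0
   [ 61 170] len 8.3 dir mod60 51.7
   [158 174] len 2.6 dir mod60 55.2
   [174 148] len 3.0 dir mod60 15.0
   [207 136] len 1.8 dir mod60 1.8
   [216 117] len 1.5 dir mod60 24.8
   [200 126] len 3.3 dir mod60 19.7
   [205  88] len 4.3 dir mod60 53.0
w1.npz 86
   [183  45] len 8.8 dir mod60 58.3
   [84 52] len 7.4 dir mod60 56.1
   [ 42 124] len 4.6 dir mod60 48.0
   [ 61 170] len 8.7 dir mod60 51.7
   [158 174] len 2.7 dir mod60 55.2
   [174 148] len 3.1 dir mod60 15.0
   [207 136] len 1.9 dir mod60 1.8
   [216 117] len 1.6 dir mod60 24.8
   [200 126] len 3.5 dir mod60 19.7
   [205  88] len 4.4 dir mod60 53.0
```

All four clean edges give ≈44°: the screw stands at its stop. Carry the key back to the stand.

Emit:
send_rows --rows '[{"x": 0.02,"y": -0.1,"z": -0.05,"ax": 0,"ay": 0,"az": -0.1,"jaw": -1},{"x": 0.06,"y": -0.3,"z": -0.05,"ax": 0,"ay": 0,"az": -0.25,"jaw": -1},{"x": 0.12,"y": -0.5,"z": -0.05,"ax": 0,"ay": 0,"az": -0.4,"jaw": -1},{"x": 0.18,"y": -0.7,"z": -0.05,"ax": 0,"ay": 0,"az": -0.55,"jaw": -1},{"x": 0.24,"y": -0.85,"z": -0.05,"ax": 0,"ay": 0,"az": -0.7,"jaw": -1},{"x": 0.3,"y": -1,"z": -0.05,"ax": 0,"ay": 0,"az": -0.85,"jaw": -1},{"x": 0.35,"y": -1,"z": -0.05,"ax": 0,"ay": 0,"az": -0.958,"jaw": -1},{"x": 0.38,"y": -1,"z": -0.05,"ax": 0,"ay": 0,"az": -0.958,"jaw": -1},{"x": 0.38,"y": -1,"z": -0.05,"ax": 0,"ay": 0,"az": -0.958,"jaw": -1},{"x": 0.38,"y": -1,"z": -0.05,"ax": 0,"ay": 0,"az": -0.958,"jaw": -1}]'

```text
time: 37.2
tool_pos: [568.0, 102.2, 223.3]
tcp_rot: [-3.141, 0.0, 1.448]
contact_force: [0.2, 0.2, -1.8]
grip_width: 30.0
finger_force: 30.0
```

```bash
python3 - <<'E'
from h import *
o=bot.get_obs();T=toolT(o);print(o['tool_pos'],o['tcp_rot'],(np.linalg.inv(T)@np.array([531.3,180.2,o['tool_pos'][2],1])/200).round(4))
E
```

```text
[567.99132984 102.17924861 223.26652089] [-3.14102053e+00  2.74844138e-04  1.44806334e+00] [ 0.3647 -0.2298  0.      0.005 ]
```

Emit:
send_rows --rows '[{"x": 0.15,"y": -0.1,"z": 0,"ax": 0,"ay": 0,"az": 0,"jaw": -1},{"x": 0.3,"y": -0.2,"z": 0,"ax": 0,"ay": 0,"az": 0,"jaw": -1},{"x": 0.365,"y": -0.23,"z": 0,"ax": 0,"ay": 0,"az": 0,"jaw": -1},{"x": 0.365,"y": -0.23,"z": 0.05,"ax": 0,"ay": 0,"az": 0,"jaw": -1},{"x": 0.365,"y": -0.23,"z": 0.1,"ax": 0,"ay": 0,"az": 0,"jaw": -1},{"x": 0.365,"y": -0.23,"z": 0.15,"ax": 0,"ay": 0,"az": 0,"jaw": -1},{"x": 0.365,"y": -0.23,"z": 0.2,"ax": 0,"ay": 0,"az": 0,"jaw": -1},{"x": 0.365,"y": -0.23,"z": 0.26,"ax": 0,"ay": 0,"az": 0,"jaw": -1},{"x": 0.365,"y": -0.23,"z": 0.26,"ax": 0,"ay": 0,"az": 0,"jaw": -1},{"x": 0.365,"y": -0.23,"z": 0.26,"ax": 0,"ay": 0,"az": 0,"jaw": -1}]'

```text
time: 38.45
tool_pos: [531.5, 180.8, 171.7]
tcp_rot: [3.141, -0.0, 1.45]
contact_force: [0.7, 0.1, -0.6]
grip_width: 29.6
finger_force: 30.0
```

```bash
python3 - <<'E'
from h import *
from shaft import shaft
c=cap('wrist');np.savez('w18',p=c[0],d=c[1],C=c[2],k=c[3:]);p,d,C,k=c[0],c[1],c[2],c[3:]
o=bot.get_obs();print(o['tool_pos'],o['tcp_rot'],o['contact_force']);T=toolT(o)
W=cloud(d,C,*k);H=(np.c_[W.reshape(-1,3),np.ones(480*640)]@np.linalg.inv(T).T).reshape(480,640,4)
q=np.linalg.inv(C)@T@np.array([1.1,-1.5,76,1]);u,v=int(k[0]*q[0]/q[2]+k[1]),int(k[0]*q[1]/q[2]+k[2]);print(u,v,u-70,v-60)
save('w18',cv2.resize(p[v-60:v+45,u-70:u+70],None,fx=5,fy=5,interpolation=cv2.INTER_CUBIC))
shaft('w18.npz',T,98)
E
```

```text
[531.61224099 180.81400184 171.91930855] [ 3.14068651e+00 -2.26927273e-04  1.45010705e+00] [ 0.21780886  0.02689193 -1.30109846]
325 253 255 193
n 631 z range 30.032392053632464 72.91152616059809 y range [-7.80287368  6.02329454]
-7.5 6.17 35
-6.5 6.7 41
-5.5 7.37 44
-4.5 7.84 44
-3.5 8.55 47
-2.5 9.0 52
-1.5 9.61 48
-0.5 9.71 49
0.5 9.11 50
1.5 8.51 44
2.5 8.01 46
3.5 7.41 42
4.5 6.87 43
5.5 6.25 42
```

View pics/w18.png

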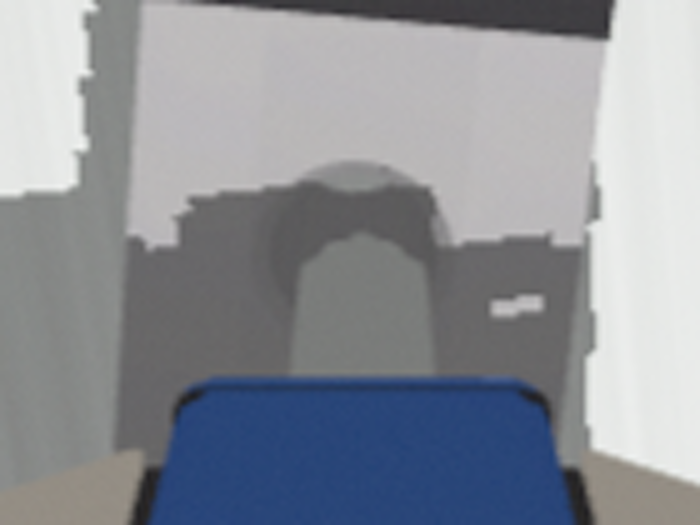

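Crop: hole's rim from x≈258 to 450, top at (353,160); key tip over it at (362,235). Compute offsets.

```bash
python3 - <<'E'
from h import *
z=np.load('w18.npz');C,k=z['C'],z['k'];T=toolT(bot.get_obs())
for a,b in((353,160),(258,250),(451,250),(140,240),(595,240)): print((np.linalg.inv(T)@np.r_[ray(255+a/5-.5,193+b/5-.5,75,C,*k),1]).round(2))
E
```

```text
[12.97 -1.87 96.92  1.  ]
[  1.6  -13.6   96.91   1.  ]
[ 1.57 10.18 96.93  1.  ]
[  2.89 -28.11  96.89   1.  ]
[ 2.82 27.89 96.95  1.  ]
```

Emit:
send_rows --rows '[{"x": 0,"y": -0.003,"z": 0.03,"ax": 0,"ay": 0,"az": 0,"jaw": -1},{"x": 0,"y": -0.003,"z": 0.06,"ax": 0,"ay": 0,"az": 0,"jaw": -1},{"x": 0,"y": -0.003,"z": 0.09,"ax": 0,"ay": 0,"az": 0,"jaw": -1},{"x": 0,"y": -0.003,"z": 0.11,"ax": 0,"ay": 0,"az": 0,"jaw": -1},{"x": 0,"y": -0.003,"z": 0.12,"ax": 0,"ay": 0,"az": 0,"jaw": -1},{"x": 0,"y": -0.003,"z": 0.13,"ax": 0,"ay": 0,"az": 0,"jaw": -1},{"x": 0,"y": -0.003,"z": 0.14,"ax": 0,"ay": 0,"az": 0,"jaw": -1},{"x": 0,"y": -0.003,"z": 0.15,"ax": 0,"ay": 0,"az": 0,"jaw": -1},{"x": 0,"y": -0.003,"z": 0.15,"ax": 0,"ay": 0,"az": 0,"jaw": -1},{"x": 0,"y": -0.003,"z": 0.15,"ax": 0,"ay": 0,"az": 0,"jaw": -1}]'

```text
time: 39.75
tool_pos: [530.8, 180.8, 141.6]
tcp_rot: [3.141, 0.0, 1.45]
contact_force: [0.4, 0.1, -1.2]
grip_width: 30.1
finger_force: 30.0
```

Emit:
send_rows --rows '[{"x": 0,"y": 0,"z": 0.04,"ax": 0,"ay": 0,"az": 0,"jaw": -1},{"x": 0,"y": 0,"z": 0.08,"ax": 0,"ay": 0,"az": 0,"jaw": -1},{"x": 0,"y": 0,"z": 0.12,"ax": 0,"ay": 0,"az": 0,"jaw": -1},{"x": 0,"y": 0,"z": 0.16,"ax": 0,"ay": 0,"az": 0,"jaw": -1},{"x": 0,"y": 0,"z": 0.2,"ax": 0,"ay": 0,"az": 0,"jaw": -1},{"x": 0,"y": 0,"z": 0.23,"ax": 0,"ay": 0,"az": 0,"jaw": -1},{"x": 0,"y": 0,"z": 0.255,"ax": 0,"ay": 0,"az": 0,"jaw": -1},{"x": 0,"y": 0,"z": 0.27,"ax": 0,"ay": 0,"az": 0,"jaw": -1},{"x": 0,"y": 0,"z": 0.28,"ax": 0,"ay": 0,"az": 0,"jaw": -1},{"x": 0,"y": 0,"z": 0.28,"ax": 0,"ay": 0,"az": 0,"jaw": -1}]'

```text
time: 41.0
tool_pos: [530.7, 180.8, 85.5]
tcp_rot: [3.142, 0.0, 1.45]
contact_force: [0.7, 0.4, -1.1]
grip_width: 29.8
finger_force: 30.0
```

Seated within about a millimetre, no force. Release, then rise.

Emit:
send_rows --rows '[{"x": 0,"y": 0,"z": 0.005,"ax": 0,"ay": 0,"az": 0,"jaw": -1},{"x": 0,"y": 0,"z": 0.005,"ax": 0,"ay": 0,"az": 0,"jaw": 0.4},{"x": 0,"y": 0,"z": 0.005,"ax": 0,"ay": 0,"az": 0,"jaw": 0.4},{"x": 0,"y": 0,"z": 0.005,"ax": 0,"ay": 0,"az": 0,"jaw": 0.4},{"x": 0,"y": 0,"z": 0.005,"ax": 0,"ay": 0,"az": 0,"jaw": 0.4},{"x": 0,"y": 0,"z": -0.1,"ax": 0,"ay": 0,"az": 0,"jaw": 0.4},{"x": 0,"y": 0,"z": -0.3,"ax": 0,"ay": 0,"az": 0,"jaw": 0.4},{"x": 0,"y": 0,"z": -0.5,"ax": 0,"ay": 0,"az": 0,"jaw": 0.4},{"x": 0,"y": 0,"z": -0.7,"ax": 0,"ay": 0,"az": 0,"jaw": 0.4},{"x": 0,"y": 0,"z": -0.7,"ax": 0,"ay": 0,"az": 0,"jaw": 0.4}]'

```text
time: 42.25
tool_pos: [532.3, 181.2, 228.9]
tcp_rot: [3.135, -0.002, 1.45]
contact_force: [-0.2, 0.0, -0.8]
grip_width: 64.4
finger_force: 0.0
```

```bash
python3 - <<'E'
from h import *
c=cap('wrist');p,d,C,k=c[0],c[1],c[2],c[3:];W=cloud(d,C,*k)
h=cv2.cvtColor(p,cv2.COLOR_RGB2HSV)
for nm,lo,hi in(('blue',100,125),('red',0,8)):
    m=(h[...,0]>=lo)&(h[...,0]<=hi)&(h[...,1]>100)&(h[...,2]>50)&(W[...,2]>114)&(W[...,2]<130)
    P=W[m];A=np.c_[P[:,:2]-P[:,:2].mean(0),np.ones(len(P))];s=np.linalg.lstsq(A,P[:,2],rcond=None)[0]
    print(nm,np.median(P,0).round(1),cv2.minAreaRect(P[:,:2].astype(np.float32)),'slope',s.round(3))
c=cap('top');p,d,C,k=c[0],c[1],c[2],c[3:];W=cloud(d,C,*k)
z=np.load('top.npz');W0=cloud(z['d'],z['C'],*z['k'])
print('top depth z at old handle',np.nanmedian(W[255:266,245:253,2]),np.nanmedian(W0[255:266,245:253,2]))
E
```

```text
blue [530.6 186.  119.7] ((530.4791870117188, 183.35377502441406), (29.36400604248047, 29.488584518432617), 82.77999877929688) slope [-1.20000e-02 -2.40000e-02  1.19574e+02]
red [545.  252.4 119.7] ((545.180908203125, 251.8114013671875), (29.886629104614258, 29.783733367919922), 65.66803741455078) slope [-3.0000e-03  3.0000e-03  1.1968e+02]
top depth z at old handle 570.3612638937159 121.02634338430477
```

```bash
python3 -c "
from h import *
o=bot.get_obs();print(o['dq'].round(3),o['contact_force']);print(bot.close_job())"
```

```text
[-0.001  0.022  0.025  0.    -0.001  0.001] [ 0.72349053 -0.31029061 -0.73560998]
the job is handed in; nothing more can be done
None
```

Job handed in at about 42 s (limit 67 s): the key is back upright in its hole and released. I judge the screw to be at its stop (3.7 rad), because the turning torque rose where the stop was expected and the socket angle seen afterwards fits 3.7 rad. That angle only repeats every 60°, and the key turned about 0.2 rad further than expected without springing back, so this is not proven.

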